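Unclip insulator blanks and load the kiln tray

TASK

Get this batch ready for the kiln: pull every white insulator blank that is on the sprung clip rail straight up off its catch and stand it upright, fully down, in the tray pocket that matches its foot, and put the loose test bar, standing as it is now, fully down in its narrow pocket. The blanks are unfired and chip easily, so set them down rather than letting them fall, and leave the other things on the bench alone.

Things in the scene. Friction and masses are not known exactly. Their poses are not given: they have to be found in the camera images.
- round_big: white unfired insulator blank, 130-270 g, 82 mm tall: slotted foot 22 mm high, flange 10 mm thick, then a stem 50 mm tall; foot and flange round, 64 mm across; stem round, 32 mm across. Origin: centre of the foot's underside; z up, the 28 mm slot runs along y. Starts upright on the rail, y along the rail's y, origin 30 mm above the bench. May be absent.
- square_big: white unfired insulator blank, 130-270 g, 82 mm tall: slotted foot 22 mm high, flange 10 mm thick, then a stem 50 mm tall; foot and flange square, 60 x 60 mm; stem square, 30 x 30 mm. Origin: centre of the foot's underside; z up, the 28 mm slot runs along y. Starts upright on the rail, y along the rail's y, origin 30 mm above the bench. May be absent.
- oblong: white unfired insulator blank, 130-270 g, 82 mm tall: slotted foot 22 mm high, flange 10 mm thick, then a stem 50 mm tall; foot and flange oblong, 44 mm along its x by 88 mm along its y; stem square, 30 x 30 mm. Origin: centre of the foot's underside; z up, the 28 mm slot runs along y. Starts upright on the rail, y along the rail's y, origin 30 mm above the bench. May be absent.
- square_small: white unfired insulator blank, 130-270 g, 82 mm tall: slotted foot 22 mm high, flange 10 mm thick, then a stem 50 mm tall; foot and flange square, 44 x 44 mm; stem square, 30 x 30 mm. Origin: centre of the foot's underside; z up, the 28 mm slot runs along y. Starts upright on the rail, y along the rail's y, origin 30 mm above the bench. May be absent.
- round_small: white unfired insulator blank, 130-270 g, 82 mm tall: slotted foot 22 mm high, flange 10 mm thick, then a stem 50 mm tall; foot and flange round, 50 mm across; stem round, 32 mm across. Origin: centre of the foot's underside; z up, the 28 mm slot runs along y. Starts upright on the rail, y along the rail's y, origin 30 mm above the bench. May be absent.
- test_bar: loose white ceramic test bar standing on the bench, 26 mm along its x, 96 mm along its y, 40 mm tall, 200 g give or take a third; origin: centre of its underside
- rail: fixed base plate 80 x 520 x 20 mm; on it, along y, a clip bar 19 mm wide, top 52 mm above the bench. Stations at y = -200, -100, 0, 100, 200 mm, each with two sprung balls caught over lips in a blank's slot: it comes off straight up with a pull of about 8 to 20 N over the first 6 mm; the foot clears the bar after 22 mm. Origin: centre of the underside
- tray: fixed tan kiln setter tray, 300 mm along its x, 250 mm along its y, 24 mm thick, with six pockets 14 mm deep, each about 6 mm wider overall than its part; origin: centre of the underside
- tray_hole0 (a point): round pocket, 70 mm across, for the big round blank; this point is at the middle of its mouth, level with the tray's top; axes as the tray's
- tray_hole1 (a point): square pocket, 66 x 66 mm, for the big square blank; this point is at the middle of its mouth, level with the tray's top; axes as the tray's
- tray_hole2 (a point): oblong pocket, 50 mm along tray x by 94 mm along tray y, for the oblong blank; this point is at the middle of its mouth, level with the tray's top; axes as the tray's
- tray_hole3 (a point): narrow pocket, 32 mm along tray x by 102 mm along tray y, for the test bar; this point is at the middle of its mouth, level with the tray's top; axes as the tray's
- tray_hole4 (a point): square pocket, 50 x 50 mm, for the small square blank; this point is at the middle of its mouth, level with the tray's top; axes as the tray's
- tray_hole5 (a point): round pocket, 56 mm across, for the small round blank; this point is at the middle of its mouth, level with the tray's top; axes as the tray's
- water_cup: bystander, to be left alone: blue ceramic mug, 90 mm tall, beyond the rail and tray
- grit_can: bystander, to be left alone: metal can, 72 mm across, 110 mm tall, beyond the rail
- rubbing_block: bystander, to be left alone: black rubbing block 50 x 90 x 30 mm, between robot and rail
- tee_part: bystander, to be left alone: white T-shaped part lying flat, 120 x 85 x 30 mm, near the robot on the left
There are look-alikes about, which are no part of the job. Leave any brown or purple look-alike of the test_bar alone. What is shaped like the oblong but brown is not meant.

How it is judged:
By the outcome, as a careful person would: the job done as asked, in the order asked, and still so for the second after the job is handed in, with the robot touching nothing.
Of round_big, square_big, oblong, square_small, round_small only 3 to 5 are there at a start; the rules pass over those that are not, and their reading is None.
At some moment in a run one of test_bar may be knocked a few centimetres aside while the robot is not near it.
It also fails if it takes over 210 s, if anything falls off the work surface, if the arm or the gripper's body presses on something with over 40 N, if the wrist force passes 120 N, or if a joint passes its speed limit or range.

ROBOT

A 6-joint arm with a two-finger parallel gripper is mounted at the origin on the work surface. World frame = base frame: x ahead of the robot, y to its left, z up, the work surface at z = 0. Lengths are in m, angles in rad, forces in N, time in s.
With the tool pointing down it reaches from about 0.35 to 0.775 m from the base axis. Payload 7.3 kg.
Tool frame: the origin (TCP) lies at the centre of the arm's flange, where the gripper is bolted on; the fingertips stand 178 mm ahead of it and the grasp point (between the pads) lies 159 mm ahead of it; y points along the fingers, z is the direction in which the jaws open and shut, and the axes are right-handed (so a half turn about y gives the same grasp; the last joint's range is limited). The gripper opens to 92 mm and grips with 3 to 60 N. Pads are 19 mm wide; open, the fingers measure 130 mm over their backs; the gripper's body (75 mm by 190 mm) begins 47 mm behind the grasp point.
Start: joints at [-1.469, 0.342, 1.524, -0, 1.275, -0.146], TCP at [0.129, -0.509, 0.405] pointing down, gripper open.
Joint ranges: [-2.53, 2.53], [-0.77, 2.02], [0.04, 2.7], [-1, 4.14], [0.28, 2.66], [-3.11, 3.11]. Speed limits (rad/s): [2.57, 2.57, 3.14, 3.14, 3.14, 3.14].

INTERFACE

Orientations are given as a unit quaternion [w, x, y, z].
In Python, from station import get_obs, viewer, order gives the robot as it stands. The module is installed in compiled form; this text tells all that it offers.
- The arm moves only by the shell command python3 -m crank 'ROWS' [OPENING] [FORCE]. ROWS is text: rows parted by semicolons, each of 6 numbers parted by spaces: the shift along the tool's x, y, z in m, then the turn, a rotation vector about the tool's x, y, z in rad. A call has 1 to 12 rows; each row is the pose to reach, as a shift and turn from the pose commanded when the call began, along the tool's axes at that moment; what a row does not reach only later rows make up. A row lasts 1/12 s, in which the tool goes at most 41.7 mm and 7.16 degrees, less where a joint would pass 70% of its speed; a pose out of reach is approached as far as the arm can. A call with a gripper value outside its range is refused whole. OPENING is the opening, from 0 (shut) to 1 (fully open), set as the call begins (- or left out, the last holds). The fingers move at their own pace and stop on an object; FORCE is the grip in N (left out, the last holds). Time passes only in rows, so rows that repeat a pose let the fingers close. It gives the time, the measured TCP pose, the force and the opening at its end, in the units of the state.
- get_obs(): the state, without advancing time (a new reading comes with each control period).
- viewer.camera(name): name is "scene" or "top"; returns a dict with "image" (480x640x3 uint8, red, green, blue), "K" (3x3 intrinsics, pixels), "xyz" and "orientation" of the camera in the world. Camera axes: x right, y down, z forward; pixel columns grow to the right and rows downward; lengths in m; the calibration is good to about 2 mm. A picture is of the moment at which its call begins. There is no depth.
- order.hand_in(): hands the job in, once; it reports no verdict.
The state is a dict: "time_s": time; "joints": joint angles; "dq": joint speeds; "joint_efforts": joint torques, N m; "position": TCP position; "tcp_rot": TCP orientation; "wrist_force": force on the tool from outside, world axes, zero at the start; "ft_torque": the same for the moment, N m; "opening": finger opening in m.
Only numpy, scipy, OpenCV 4.12 (cv2) and the standard library are available. Lean on these libraries where they do the work, as an engineer would, in place of code of your own. Each camera call takes 0.05 s, during which the arm holds its last target.

## Working session

There is one attempt and no reset: what is moved stays moved. The work goes in short steps, Python scripts to look and compute and a shell command to move; the robot and the scene stay as the last step left them, time stands still between calls to the robot, and variables do not carry over. Pictures are saved under pics/ and viewed, and the job is handed in when it is done.

```bash
mkdir -p pics; ls
python3 - <<'E'
from station import get_obs, viewer
import cv2, numpy as np
np.set_printoptions(precision=4,suppress=True)
for n in("scene","top"):
    c=viewer.camera(n); cv2.imwrite(f"pics/{n}0.png",c["image"][:,:,::-1]); print(n,c["K"],c["xyz"],c["orientation"])
print(get_obs())
E
```

```text
pics
scene [[496.7569   0.     326.0986]
 [  0.     496.7569 245.1579]
 [  0.       0.       1.    ]] [1.3833 0.1744 0.8326] [-0.2814  0.5938  0.6879 -0.3083]
top [[528.6618   0.     314.2801]
 [  0.     528.6618 254.7643]
 [  0.       0.       1.    ]] [0.3467 0.0641 1.4653] [ 0.041  -0.7027  0.7093 -0.0388]
{'time_s': 0.1, 'joints': array([-1.469 ,  0.3426,  1.5249, -0.    ,  1.2754, -0.146 ]), 'dq': array([-0.0004, -0.001 , -0.0002,  0.0001, -0.0001,  0.0007]), 'joint_efforts': array([  0.0014, -43.2006, -24.4693,   0.0719,   0.0526,  -0.0001]), 'position': array([ 0.1288, -0.5088,  0.4041]), 'tcp_rot': array([ 0.0874, -0.0874,  0.7022, -0.7012]), 'wrist_force': array([ 0.3089, -0.1267,  0.1237]), 'ft_torque': array([ 0.0043, -0.0448, -0.0312]), 'opening': 0.09140328487472203}
```

View pics/top0.png

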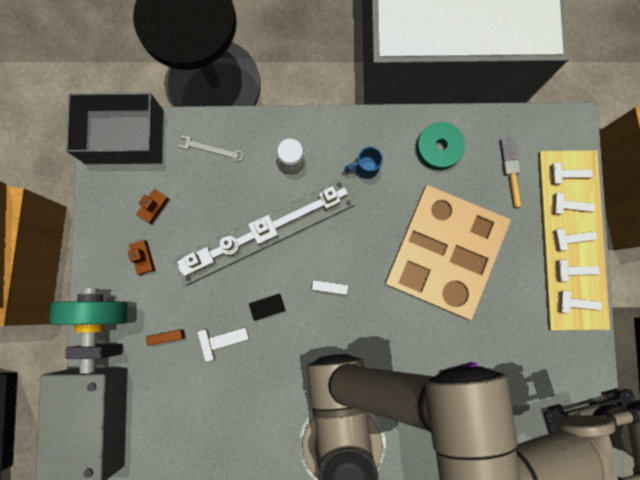

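View pics/scene0.png

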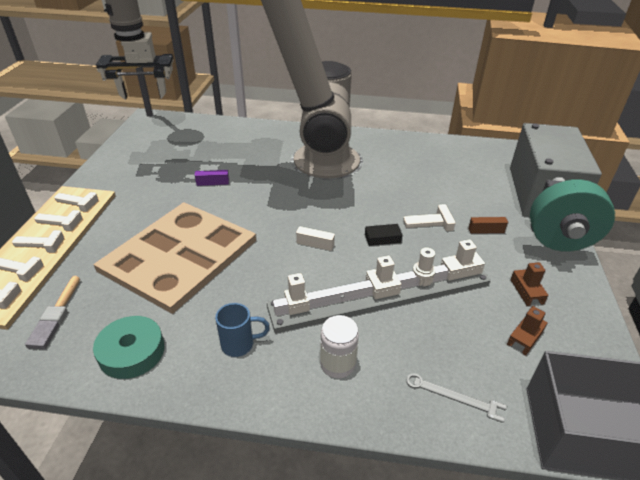

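Run:
```python
import cv2, numpy as np
t=cv2.imread("pics/top0.png"); s=cv2.imread("pics/scene0.png")
cv2.imwrite("pics/c1.png",cv2.resize(t[170:310,165:365],None,fx=4,fy=4,interpolation=cv2.INTER_CUBIC))
cv2.imwrite("pics/c2.png",cv2.resize(s[220:340,260:500],None,fx=3.3,fy=3.3,interpolation=cv2.INTER_CUBIC))
cv2.imwrite("pics/c3.png",cv2.resize(t[175:325,375:525],None,fx=4,fy=4,interpolation=cv2.INTER_CUBIC))
```

```text
(no output)
```

View pics/c1.png

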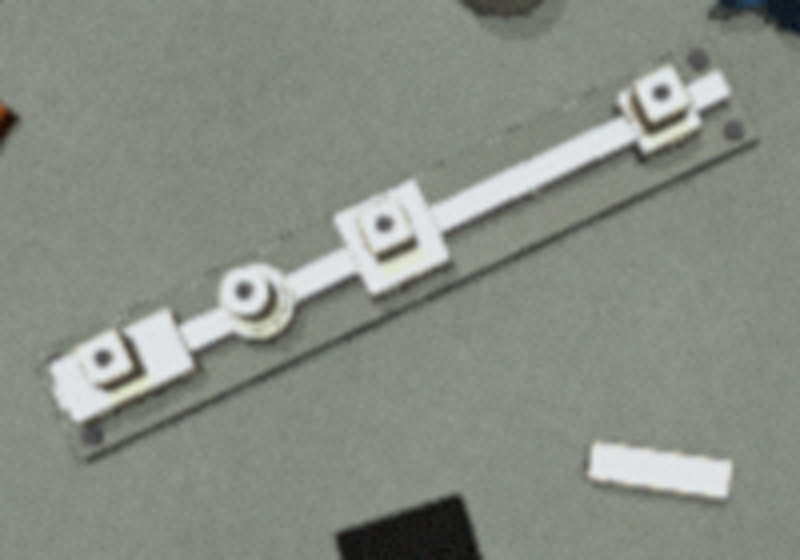

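View pics/c2.png

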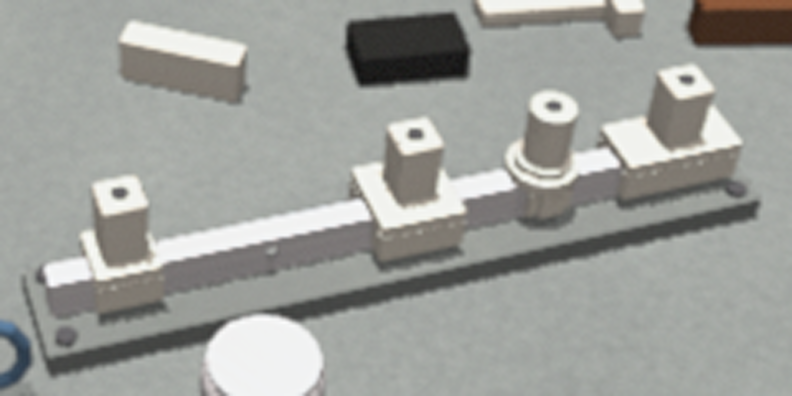

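View pics/c3.png

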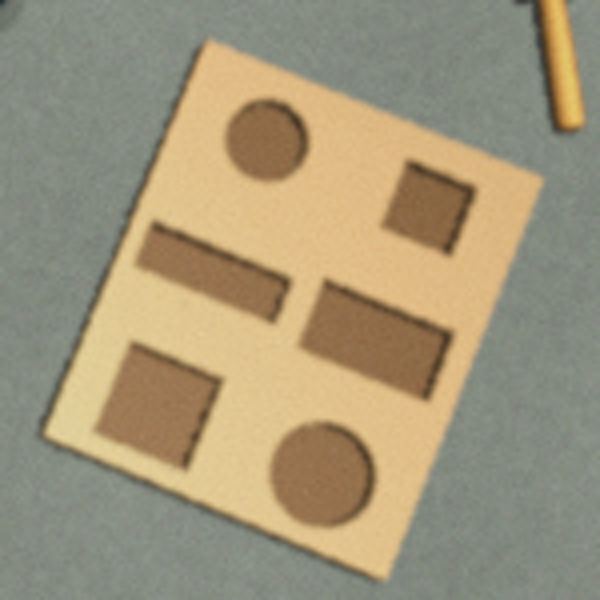

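```bash
cat > h.py <<'E'
import cv2, numpy as np
from scipy.spatial.transform import Rotation as R
from station import get_obs, viewer
np.set_printoptions(precision=4,suppress=True)
def rot(q): return R.from_quat([q[1],q[2],q[3],q[0]])
def shot(n,f=None):
    c=viewer.camera(n); c["bgr"]=c["image"][:,:,::-1].copy()
    if f: cv2.imwrite("pics/"+f,c["bgr"])
    return c
def ray(c,p):
    p=np.atleast_2d(p).astype(float)
    d=np.c_[(p-c["K"][:2,2])/c["K"][0,0],np.ones(len(p))]
    return rot(c["orientation"]).apply(d)
def plane(c,p,z):
    d=ray(c,p); o=np.array(c["xyz"]); return (o+d*((z-o[2])/d[:,2])[:,None])[:,:2]
def proj(c,P):
    P=np.atleast_2d(P); q=rot(c["orientation"]).inv().apply(P-np.array(c["xyz"]))
    return q[:,:2]/q[:,2:]*c["K"][0,0]+c["K"][:2,2]
def state():
    o=get_obs(); r=rot(o["tcp_rot"]).as_matrix()
    return o["position"],r,o
def go(target,yaw=None):
    """shift in tool axes to move the TCP to target; yaw= desired direction angle of tool z (jaw) mod pi; keeps vertical"""
    p,r,o=state(); s=r.T@(np.array(target)-p)
    tv=None
    if yaw is not None:
        best=None
        for k in (0,np.pi):
            z=np.array([np.cos(yaw+k),np.sin(yaw+k),0]); y=np.array([0,0,-1.]); x=np.cross(y,z)
            t=R.from_matrix(r.T@np.c_[x,y,z]).as_rotvec()
            print("turn opt",t,"deg",np.degrees(np.linalg.norm(t)))
    print("shift tool",s, "pos",p,"j",o["joints"],"F",o["wrist_force"],"open",o["opening"],"t",o["time_s"])
E
python3 - <<'E'
from h import *
t=shot("top");s=shot("scene")
def dots(c,box,thr):
    x0,y0,x1,y1=box
    g=cv2.cvtColor(c["bgr"],cv2.COLOR_BGR2GRAY)[y0:y1,x0:x1]
    k=4;G=cv2.resize(g,None,fx=k,fy=k,interpolation=cv2.INTER_CUBIC)
    n,l,st,ce=cv2.connectedComponentsWithStats((G<thr).astype(np.uint8))
    return [((ce[i]+.5)/k-.5+[x0,y0],st[i][4]) for i in range(1,n) if 20<st[i][4]<500]
for p,a in dots(t,(170,175,365,300),130):print("top",p,a,plane(t,p,.112))
for p,a in dots(s,(262,230,500,330),110):print("sc",p,a,plane(s,p,.112))
E
```

```text
top [231.7413 179.5552] 43 [[0.7007 0.282 ]]
top [219.0655 180.9702] 21 [[0.6972 0.3152]]
top [242.9464 181.0089] 28 [[0.6965 0.2526]]
top [211.8  182.01] 50 [[0.6946 0.3342]]
top [330.8098 183.9548] 188 [[0.6863 0.0226]]
top [206.2955 183.5568] 22 [[0.6906 0.3485]]
top [237.0448 183.9269] 53 [[0.6888 0.268 ]]
top [355.5078 183.3672] 32 [[ 0.6872 -0.042 ]]
top [228.3846 184.5481] 26 [[0.6874 0.2907]]
top [347.2188 187.6811] 272 [[ 0.6759 -0.0201]]
top [350.3937 186.6922] 67 [[ 0.6785 -0.0285]]
top [221.7917 185.375 ] 21 [[0.6854 0.3079]]
top [224.4401 186.5977] 119 [[0.682  0.3009]]
top [234.4899 186.3142] 37 [[0.6825 0.2746]]
top [202.095 186.945] 25 [[0.6817 0.3594]]
top [218.438 187.262] 115 [[0.6804 0.3166]]
top [352.8005 186.875 ] 47 [[ 0.6779 -0.0348]]
top [318.8907 190.7265] 271 [[0.6685 0.054 ]]
top [209.8667 188.5167] 30 [[0.6773 0.339 ]]
top [207.2454 188.5417] 27 [[0.6773 0.3459]]
top [358.497 191.032] 164 [[ 0.6667 -0.0494]]
top [231.18 190.31] 50 [[0.6719 0.2832]]
top [228.5991 190.444 ] 29 [[0.6716 0.2899]]
top [312.4336 192.9614] 243 [[0.6627 0.0709]]
top [329.858  192
[... 2617 characters left out ...]
7 260.1128] 82 [[0.5785 0.2081]]
sc [442.7102 262.7443] 44 [[0.5672 0.3309]]
sc [419.4199 263.9006] 39 [[0.579 0.281]]
sc [377.7962 271.2768] 257 [[0.6161 0.1938]]
sc [448.4226 269.5417] 21 [[0.587  0.3421]]
sc [295.7132 277.9721] 85 [[0.6631 0.0271]]
sc [418.698  281.1803] 113 [[0.6324 0.2793]]
sc [372.648  288.7227] 87 [[0.669  0.1865]]
sc [289.7617 290.675 ] 75 [[0.7007 0.022 ]]
sc [341.7328 297.6897] 58 [[0.7035 0.1273]]
sc [341.5117 301.765 ] 75 [[0.7145 0.1282]]
sc [271.6975 303.7425] 100 [[ 0.7409 -0.006 ]]
sc [268.2592 310.8934] 95 [[ 0.7601 -0.0085]]
sc [270.1917 317.3417] 30 [[ 0.7754 -0.0012]]
sc [279.4609 322.0278] 396 [[0.7841 0.0185]]
sc [271.7639 322.6528] 63 [[0.7878 0.0046]]
```

Run:
```python
from h import *
P=np.array([[.6631,.0263],[.5782,.2071],[.5354,.2977],[.4928,.3881]]);v=P[3]-P[0];print("rail ang",np.degrees(np.arctan2(v[1],v[0])),np.linalg.norm(v))
def tray(c,roi,name):
    hsv=cv2.cvtColor(c["bgr"],cv2.COLOR_BGR2HSV);x0,y0,x1,y1=roi
    sub=cv2.resize(c["bgr"][y0:y1,x0:x1],None,fx=4,fy=4,interpolation=cv2.INTER_CUBIC)
    h=cv2.cvtColor(sub,cv2.COLOR_BGR2HSV)
    m=((h[...,1]>70)&(h[...,0]<30)).astype(np.uint8)
    m=cv2.morphologyEx(m,cv2.MORPH_OPEN,np.ones((9,9)))
    cs,_=cv2.findContours(m,cv2.RETR_EXTERNAL,cv2.CHAIN_APPROX_NONE)
    T=max(cs,key=cv2.contourArea)
    fill=np.zeros_like(m);cv2.drawContours(fill,[T],-1,1,-1)
    er=cv2.erode(fill,np.ones((21,21)))
    V=h[...,2]
    holes=((V<185)&(er>0)).astype(np.uint8)
    holes=cv2.morphologyEx(holes,cv2.MORPH_OPEN,np.ones((5,5)))
    cs,_=cv2.findContours(holes,cv2.RETR_EXTERNAL,cv2.CHAIN_APPROX_NONE)
    dbg=sub.copy();
    for q in cs:
        if cv2.contourArea(q)<1500: continue
        cv2.drawContours(dbg,[q],-1,(0,0,255),1)
        px=(q[:,0]+.5)/4-.5+[x0,y0]
        w=plane(c,px,.024).astype(np.float32)*1000
        r=cv2.minAreaRect(w); M=cv2.moments(w); print(name,"rect",np.round(r[0],1),np.round(r[1],1),round(r[2],1),"cent",round(M["m10"]/M["m00"],1),round(M["m01"]/M["m00"],1),"A",round(M["m00"]))
    cv2.drawContours(dbg,[T],-1,(255,0,0),1)
    w=plane(c,(T[:,0]+.5)/4-.5+[x0,y0],.024).astype(np.float32)*1000
    print(name,"tray",cv2.minAreaRect(w))
    cv2.imwrite(f"pics/tr_{name}.png",dbg)
tray(shot("top"),(375,175,525,325),"top")
tray(shot("scene"),(85,195,270,315),"scene")
```

```text
rail ang 115.2064619984024 0.3998766434789609
top rect [ 401.8 -314.9] [72.  72.1] 87.9 cent 401.5 -315.1 A 4062
top rect [ 449.8 -205.2] [69.4 69.8] 66.5 cent 449.8 -205.2 A 4668
top rect [ 493.3 -355.2] [98.  53.9] 66.4 cent 493.1 -355.4 A 5038
top rect [ 541.4 -245.4] [106.   36.1] 65.9 cent 541.4 -245.4 A 3599
top rect [ 584.5 -395.3] [54.8 54.7] 66.6 cent 584.8 -395.6 A 2788
top rect [ 633.1 -285.6] [57.4 58.5] 88.0 cent 633.1 -285.5 A 2649
top tray ((516.5675048828125, -298.7220764160156), (253.81297302246094, 303.66552734375), 66.35419464111328)
scene rect [ 633.5 -282.2] [55.6 57. ] 9.0 cent 633.8 -282.1 A 2506
scene rect [ 585.3 -391.8] [53.4 52.8] 65.9 cent 585.5 -391.7 A 2618
scene rect [ 542.5 -242.1] [104.7  34. ] 66.1 cent 542.4 -241.9 A 3350
scene rect [ 494.  -351.3] [98. 52.] 66.3 cent 494.5 -351.0 A 4737
scene rect [ 451.4 -201.6] [69.4 69.2] 66.0 cent 451.1 -201.7 A 4467
scene rect [ 402.9 -311.1] [68.8 71. ] 9.4 cent 402.8 -311.2 A 3846
scene tray ((526.3619384765625, -291.4147644042969), (264.3650817871094, 307.7018737792969), 66.24141693115234)
```

View pics/tr_scene.png

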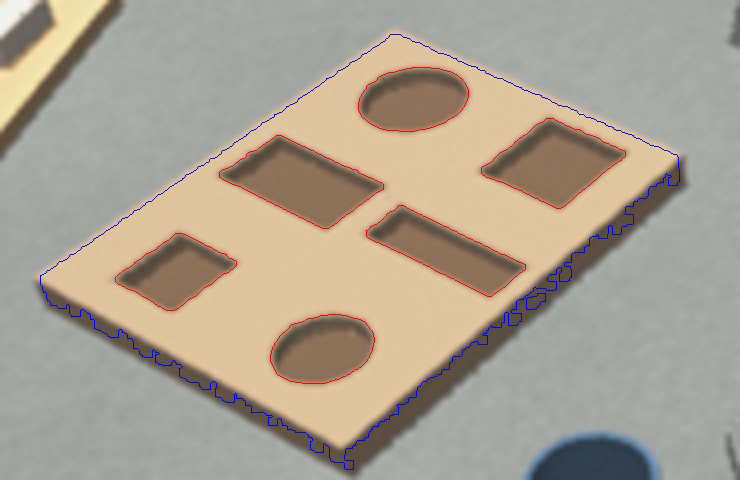

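View pics/tr_top.png

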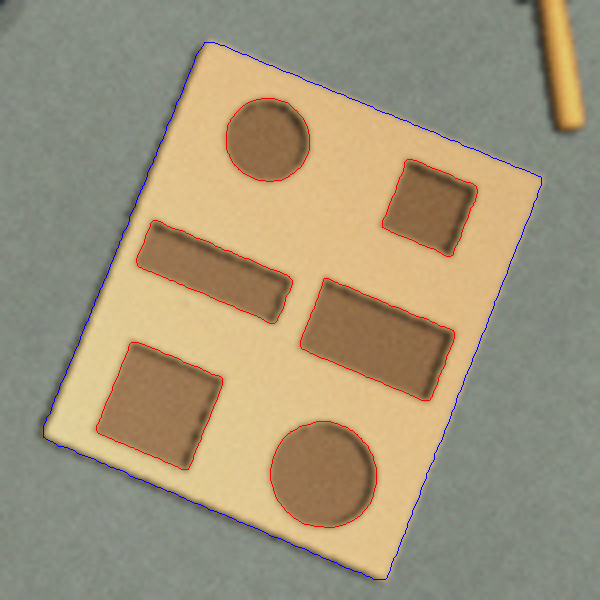

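Run:
```python
from h import *
p,r,o=state();print(r)
for y in(25.2,115.2):
    print(y);go([.5782,.2071,.36],np.radians(y))
```

```text
[[-0.9694 -0.0001  0.2453]
 [-0.2453  0.0004 -0.9694]
 [-0.     -1.     -0.0004]]
25.2
turn opt [ 0.0003 -1.7628 -0.0004] deg 101.00082729233779
turn opt [0.0004 1.3788 0.0003] deg 78.99917800476057
shift tool [-0.6113  0.0448 -0.5839] pos [ 0.1288 -0.5089  0.4045] j [-1.469   0.3422  1.5244 -0.      1.2754 -0.146 ] F [ 0.36   -0.012  -0.0867] open 0.09165460571232965 t 0.3
115.2
turn opt [0.0001 2.9496 0.0006] deg 168.99917510116583
turn opt [ 0.0004 -0.192  -0.0001] deg 11.000852147914944
shift tool [-0.6113  0.0448 -0.5839] pos [ 0.1288 -0.5089  0.4045] j [-1.469   0.3422  1.5244 -0.      1.2754 -0.146 ] F [ 0.36   -0.012  -0.0867] open 0.09165460571232965 t 0.3
```

```bash
python3 -m crank '-.2 .02 -.2 0 -.6 0;-.4 .03 -.4 0 -1.2 0;-.4 .03 -.4 0 -1.2 0;-.4 .03 -.4 0 -1.2 0;-.4 .03 -.4 0 -1.2 0;-.4 .03 -.4 0 -1.2 0;-.4 .03 -.4 0 -1.2 0;-.4 .03 -.4 0 -1.2 0;-.4 .03 -.4 0 -1.2 0;-.4 .03 -.4 0 -1.2 0;-.4 .03 -.4 0 -1.2 0;-.4 .03 -.4 0 -1.2 0' 0.65 45
python3 - <<'E'
from h import *
go([.5782,.2071,.36],np.radians(25.2))
E
```

```text
time_s: 1.3
position: [0.3849, -0.078, 0.3783]
tcp_rot: [-0.469, 0.468, -0.529, 0.53]
wrist_force: [1.8, -1.1, 0.4]
opening: 0.0597
turn opt [-0.0008 -0.5625  0.0007] deg 32.23097095000631
turn opt [-0.0009  2.5791 -0.0011] deg 147.76908849724384
shift tool [-0.3067  0.0184  0.1569] pos [ 0.3849 -0.078   0.3783] j [-0.3957  0.1255  1.8944 -0.0002  1.1207 -0.2729] F [ 1.8297 -1.1295  0.364 ] open 0.05971508114337843 t 1.3
```

```bash
python3 -m crank '-.3067 .0184 .1569 0 -.5625 0;-.3067 .0184 .1569 0 -.5625 0;-.3067 .0184 .1569 0 -.5625 0;-.3067 .0184 .1569 0 -.5625 0;-.3067 .0184 .1569 0 -.5625 0;-.3067 .0184 .1569 0 -.5625 0;-.3067 .0184 .1569 0 -.5625 0;-.3067 .0184 .1569 0 -.5625 0;-.3067 .0184 .1569 0 -.5625 0;-.3067 .0184 .1569 0 -.5625 0;-.3067 .0184 .1569 0 -.5625 0;-.3067 .0184 .1569 0 -.5625 0'
python3 - <<'E'
from h import *
go([.5782,.2071,.249],np.radians(25.2))
shot("top","a1.png");shot("scene","a2.png")
E
```

```text
time_s: 2.3
position: [0.5773, 0.2042, 0.3596]
tcp_rot: [-0.596, 0.597, -0.379, 0.379]
wrist_force: [0.1, 0.8, 0.4]
opening: 0.0595
turn opt [ 0.0011 -0.0008  0.0002] deg 0.08141184953316562
turn opt [-0.0003  3.1408  0.0018] deg 179.95279769959114
shift tool [-0.0023  0.1106  0.0021] pos [0.5773 0.2042 0.3596] j [ 0.2149  0.5381  1.3364 -0.0005  1.2681 -0.2239] F [0.0728 0.8122 0.4406] open 0.05953685597597924 t 2.3
```

View pics/a2.png

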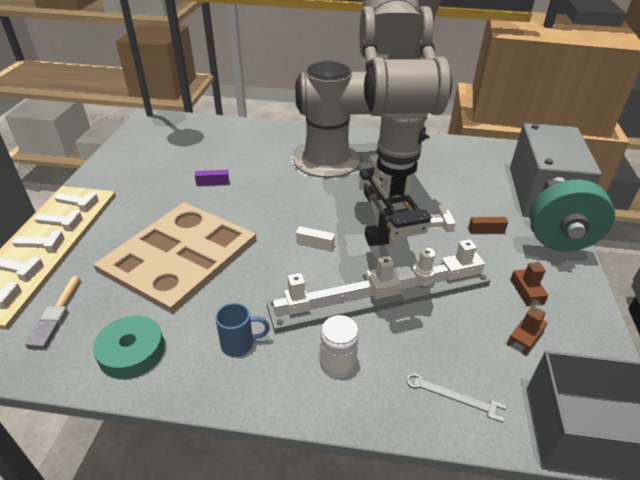

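```bash
python3 -m crank '-.001 .02 .001 0 0 0;-.001 .04 .001 0 0 0;-.001 .06 .001 0 0 0;-.001 .06 .001 0 0 0;-.001 .06 .001 0 0 0'
python3 - <<'E'
from h import *
go([.5782,.2071,.249],np.radians(25.2))
E
```

```text
time_s: 2.82
position: [0.578, 0.2054, 0.2996]
tcp_rot: [-0.596, 0.597, -0.38, 0.379]
wrist_force: [0.4, -0.1, -0.7]
opening: 0.0599
turn opt [ 0.0018 -0.0015 -0.0003] deg 0.13403489387078693
turn opt [0.0004 3.1401 0.0028] deg 179.9125938271139
shift tool [-0.0014  0.0506  0.001 ] pos [0.578  0.2054 0.2996] j [ 0.2167  0.5961  1.4094 -0.0001  1.1378 -0.2216] F [ 0.3693 -0.107  -0.7374] open 0.05994182195883671 t 2.8167
```

```bash
python3 -m crank '-.0014 .015 .001 0 0 0;-.0014 .03 .001 0 0 0;-.0014 .045 .001 0 0 0;-.0014 .0506 .001 0 0 0;-.0014 .0506 .001 0 0 0;-.0014 .0506 .001 0 0 0'
python3 - <<'E'
from h import *
go([.5782,.2071,.249],np.radians(25.2))
t=shot("top","a3.png");s=shot("scene","a4.png")
cv2.imwrite("pics/a5.png",cv2.resize(s["bgr"][190:310,300:500],None,fx=4,fy=4))
E
```

```text
time_s: 3.32
position: [0.579, 0.2079, 0.2505]
tcp_rot: [0.597, -0.596, 0.379, -0.38]
wrist_force: [-0.2, -0.1, 0.5]
opening: 0.0595
turn opt [-0.0017 -0.0007  0.0005] deg 0.10685142524547167
turn opt [-0.0007  3.1409 -0.0026] deg 179.96217452710655
shift tool [ 0.0004  0.0015 -0.0011] pos [0.579  0.2079 0.2505] j [ 0.2203  0.6537  1.4542 -0.0001  1.032  -0.2189] F [-0.1857 -0.0607  0.5468] open 0.059546539615993516 t 3.3167
```

View pics/a5.png

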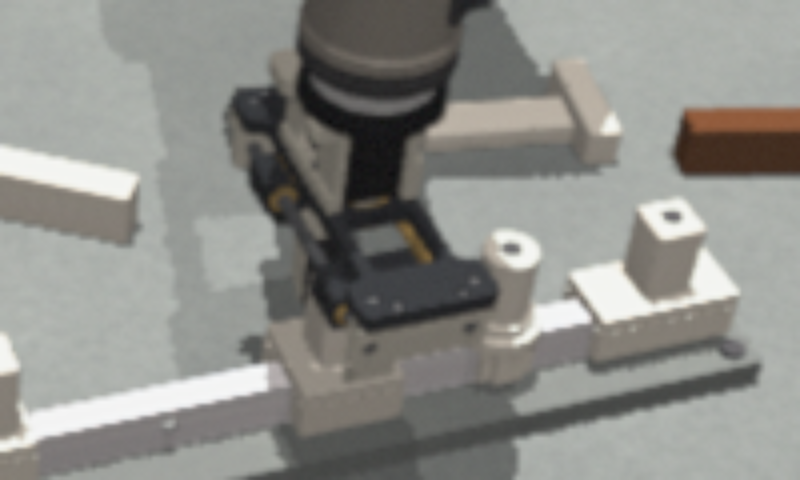

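```bash
python3 -m crank '0 .0012 0 0 0 0;0 .0012 0 0 0 0;0 .0012 0 0 0 0;0 .0012 0 0 0 0;0 .0012 0 0 0 0;0 .0012 0 0 0 0;0 .0012 0 0 0 0;0 .0012 0 0 0 0' 0 6;python3 -m crank '0 0 0 0 0 0;0 0 0 0 0 0;0 0 0 0 0 0;0 0 0 0 0 0;0 0 0 0 0 0;0 0 0 0 0 0' 0 45
python3 - <<'E'
from h import *
p,r,o=state();print(r.T@o["wrist_force"],r.T@o["ft_torque"]);go([.5782,.2071,.249],np.radians(25.2))
E
```

```text
time_s: 4.08
position: [0.5784, 0.208, 0.248]
tcp_rot: [-0.597, 0.597, -0.379, 0.379]
wrist_force: [-1.8, -1.1, 2.0]
opening: 0.0302
time_s: 4.58
position: [0.5784, 0.208, 0.248]
tcp_rot: [-0.597, 0.597, -0.379, 0.379]
wrist_force: [-3.6, -1.7, 5.4]
opening: 0.0297
[ 0.0284 -5.3747 -3.9661] [-0.709   0.0117 -0.0793]
turn opt [ 0.0006 -0.0003  0.    ] deg 0.03921520099250525
turn opt [-0.      3.1413  0.001 ] deg 179.98332564175828
shift tool [ 0.0007 -0.001  -0.0006] pos [0.5784 0.208  0.248 ] j [ 0.2206  0.6565  1.4569 -0.0002  1.0288 -0.2188] F [-3.5741 -1.7118  5.3772] open 0.029658542269216635 t 4.5833
```

```bash
python3 -m crank '0 -.002 0 0 0 0;0 -.004 0 0 0 0;0 -.006 0 0 0 0;0 -.009 0 0 0 0;0 -.012 0 0 0 0;0 -.016 0 0 0 0;0 -.02 0 0 0 0;0 -.024 0 0 0 0;0 -.028 0 0 0 0;0 -.032 0 0 0 0;0 -.032 0 0 0 0;0 -.032 0 0 0 0'
python3 - <<'E'
from h import *
go([.5782,.2071,.36],np.radians(25.2))
s=shot("scene")
cv2.imwrite("pics/a6.png",cv2.resize(s["bgr"][190:310,300:500],None,fx=4,fy=4))
E
```

```text
time_s: 5.58
position: [0.5787, 0.2081, 0.2805]
tcp_rot: [0.597, -0.597, 0.379, -0.379]
wrist_force: [-0.9, -0.2, -3.3]
opening: 0.0302
turn opt [-0.0011 -0.0003  0.0003] deg 0.07070071156141265
turn opt [-0.0005  3.1413 -0.0018] deg 179.98194472305408
shift tool [ 0.0007 -0.0795 -0.0008] pos [0.5787 0.2081 0.2805] j [ 0.2206  0.6186  1.4264 -0.0001  1.0954 -0.2189] F [-0.9046 -0.1742 -3.2999] open 0.030190239013056005 t 5.5833
```

View pics/a6.png

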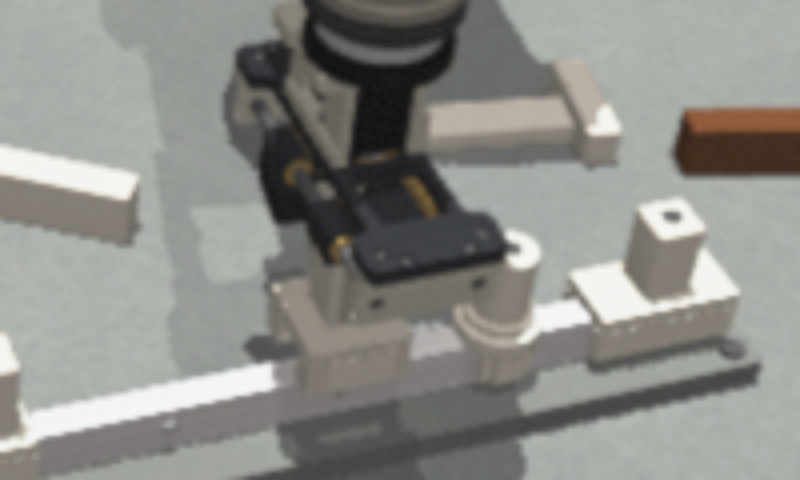

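```bash
python3 -m crank '0 -.03 0 0 0 0;0 -.06 0 0 0 0;0 -.0795 0 0 0 0;0 -.0795 0 0 0 0;0 -.0795 0 0 0 0;0 -.0795 0 0 0 0'
python3 - <<'E'
from h import *
go([.4505,-.2035,.36],np.radians(-23.8))
E
```

```text
time_s: 6.13
position: [0.5782, 0.2079, 0.3576]
tcp_rot: [-0.596, 0.598, -0.38, 0.378]
wrist_force: [-0.3, -1.4, -3.8]
opening: 0.03
turn opt [0.0029 0.8549 0.0007] deg 48.981837256059016
turn opt [ 0.0009 -2.2867 -0.0036] deg 131.0184926297222
shift tool [ 0.318  -0.0017 -0.2906] pos [0.5782 0.2079 0.3576] j [ 0.2206  0.5439  1.3319 -0.0001  1.2688 -0.2189] F [-0.3461 -1.4306 -3.7897] open 0.029983150877757932 t 6.1333
```

```bash
python3 -m crank '.025 0 -.023 0 .07 0;.05 0 -.046 0 .14 0;.075 0 -.069 0 .21 0;.1 0 -.092 0 .28 0;.127 0 -.116 0 .35 0;.154 0 -.14 0 .42 0;.18 0 -.165 0 .49 0;.207 0 -.19 0 .56 0;.234 0 -.214 0 .63 0;.26 0 -.238 0 .7 0;.286 0 -.262 0 .78 0;.318 0 -.29 0 .855 0' ; python3 -m crank '0 0 0 0 0 0;0 0 0 0 0 0;0 0 0 0 0 0;0 0 0 0 0 0'
python3 - <<'E'
from h import *
go([.4505,-.2035,.26],np.radians(-23.8))
E
```

```text
time_s: 7.13
position: [0.4505, -0.203, 0.3576]
tcp_rot: [0.385, -0.386, 0.594, -0.592]
wrist_force: [1.2, 0.3, -3.8]
opening: 0.0299
time_s: 7.47
position: [0.4518, -0.2012, 0.3585]
tcp_rot: [0.386, -0.387, 0.593, -0.591]
wrist_force: [0.4, 0.1, -2.4]
opening: 0.0303
turn opt [ 0.0021  0.0016 -0.0006] deg 0.15239930407161748
turn opt [-0.001  -3.14   -0.0032] deg 179.90977581157753
shift tool [ 0.0027  0.0985 -0.0001] pos [ 0.4518 -0.2012  0.3585] j [-0.5742  0.3316  1.6767  0.0003  1.1355 -0.1605] F [ 0.4363  0.0954 -2.4247] open 0.030257690177161334 t 7.4667
```

```bash
python3 -m crank '.001 .03 0 0 0 0;.002 .06 0 0 0 0;.002 .09 0 0 0 0;.002 .105 0 0 0 0;.002 .105 0 0 0 0;.002 .105 0 0 0 0;.002 .105 0 0 0 0;.002 .105 0 0 0 0'
python3 - <<'E'
from h import *
go([.4505,-.2035,.246],np.radians(-23.8))
t=shot("top");s=shot("scene")
cv2.imwrite("pics/b1.png",cv2.resize(s["bgr"][180:300,120:280],None,fx=5,fy=5,interpolation=cv2.INTER_CUBIC))
cv2.imwrite("pics/b2.png",cv2.resize(t["bgr"][190:330,350:530],None,fx=4,fy=4,interpolation=cv2.INTER_CUBIC))
E
```

```text
time_s: 8.13
position: [0.4516, -0.2039, 0.2559]
tcp_rot: [-0.387, 0.386, -0.591, 0.593]
wrist_force: [0.9, -0.5, -2.6]
opening: 0.03
turn opt [-0.0029  0.0009  0.0005] deg 0.1757301695842228
turn opt [ 0.0008 -3.1407  0.0045] deg 179.9495918448211
shift tool [ 0.      0.0099 -0.0012] pos [ 0.4516 -0.2039  0.2559] j [-0.579   0.4665  1.8003 -0.      0.8718 -0.1645] F [ 0.8547 -0.5159 -2.6166] open 0.030017478032776046 t 8.1333
```

View pics/b1.png

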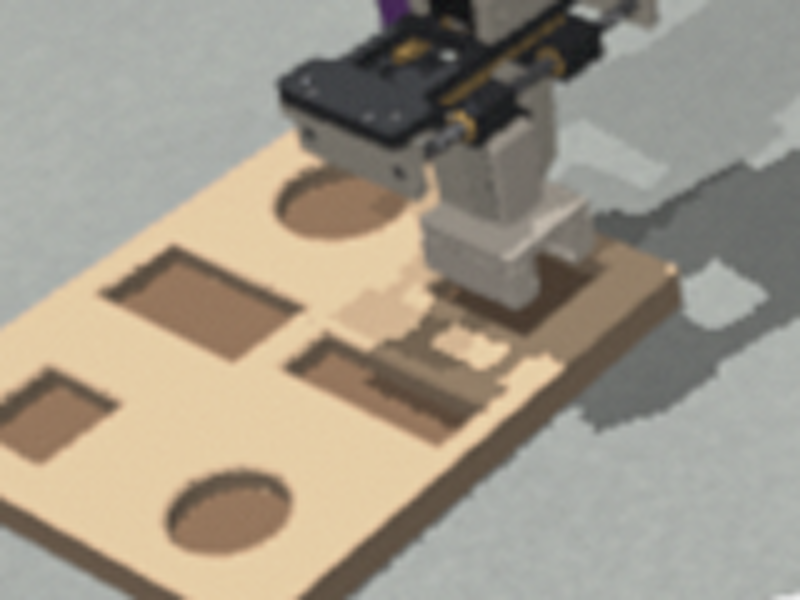

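View pics/b2.png

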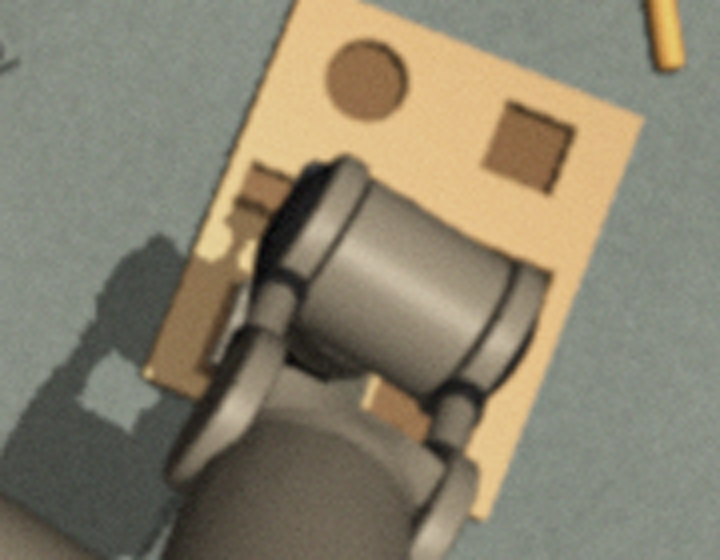

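```bash
cat >> h.py <<'E'
def overlay(fn,box,dims,height,k=5,shift=(0,0),rnd=0):
    """draw expected foot-bottom(red) and flange-top(green) outline corners from the measured TCP"""
    p,r,o=state(); s=shot("scene"); x0,y0,x1,y1=box
    img=cv2.resize(s["bgr"][y0:y1,x0:x1],None,fx=k,fy=k,interpolation=cv2.INTER_CUBIC)
    for dz,col in ((0,(0,0,255)),(.022,(255,0,0)),(.032,(0,255,0))):
        z=p[2]-height+dz
        if rnd: C=[(np.cos(a)*rnd,np.sin(a)*rnd) for a in np.linspace(0,6.283,25)]
        else: C=[(a*dims[0]/2,b*dims[1]/2) for a,b in((1,1),(1,-1),(-1,-1),(-1,1))]
        P=[p[:2]+a*r[:2,2]+b*r[:2,0]+np.array(shift) for a,b in C]
        q=proj(s,np.c_[P,[z]*len(P)]); q=((q+.5-[x0,y0])*k-.5)
        cv2.polylines(img,[np.round(q).astype(np.int32)],not rnd,col,1)
    cv2.imwrite("pics/"+fn,img)
E
python3 - <<'E'
from h import *
overlay("b3.png",(190,200,270,260),(.06,.06),.218,10)
E
```

```text
(no output)
```

View pics/b3.png

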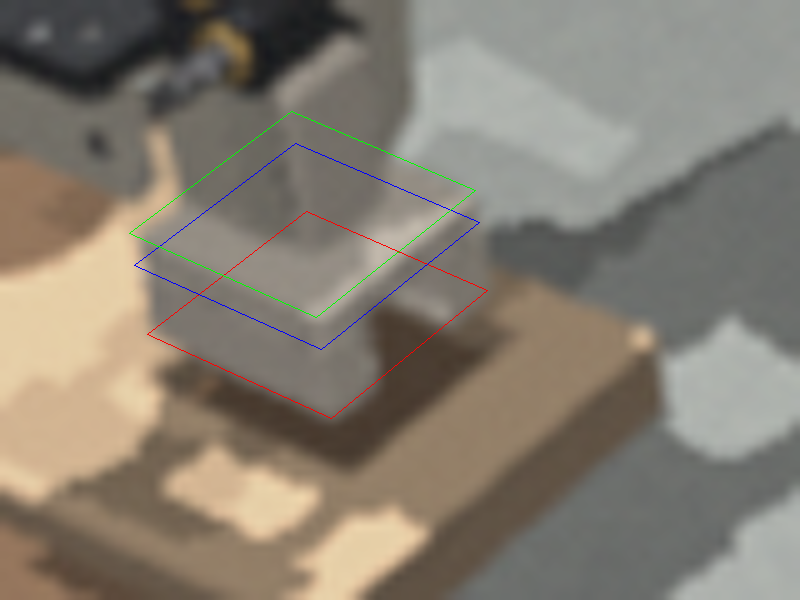

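```bash
python3 -m crank '0 .005 0 0 0 0;0 .01 0 0 0 0;0 .014 0 0 0 0;0 .018 0 0 0 0;0 .021 0 0 0 0;0 .021 0 0 0 0;0 .021 0 0 0 0'
python3 - <<'E'
from h import *
go([.4505,-.204,.228],np.radians(-23.8))
overlay("b4.png",(190,200,270,260),(.06,.06),.218,10)
E
```

```text
time_s: 8.87
position: [0.4508, -0.2041, 0.2331]
tcp_rot: [0.386, -0.386, 0.593, -0.592]
wrist_force: [-0.6, -0.1, -2.9]
opening: 0.0298
turn opt [ 0.0006 -0.0001 -0.    ] deg 0.037948788750052156
turn opt [0.0001 3.1415 0.001 ] deg 179.99213970480926
shift tool [ 0.      0.0051 -0.0004] pos [ 0.4508 -0.2041  0.2331] j [-0.5801  0.5023  1.8209 -0.0001  0.8191 -0.1645] F [-0.6394 -0.0537 -2.8989] open 0.029836090532645954 t 8.8667
```

View pics/b4.png

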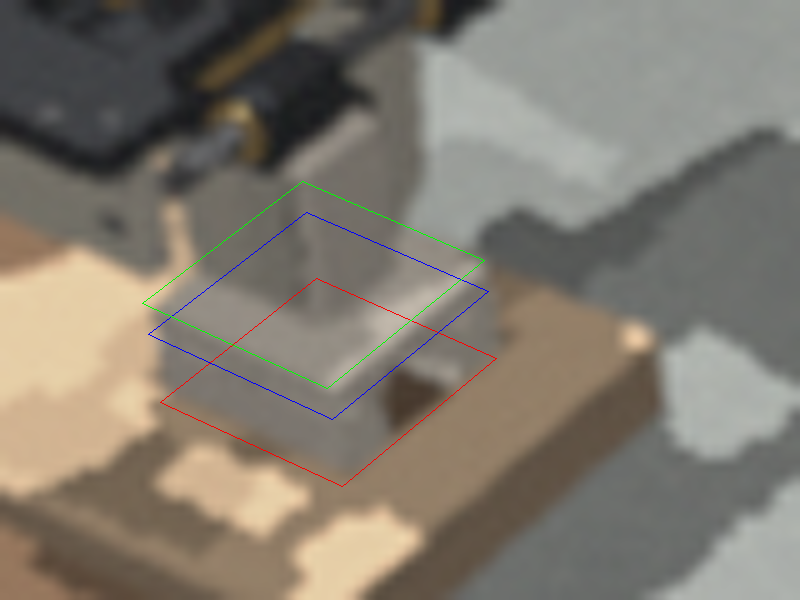

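```bash
python3 -m crank '0 .0015 0 0 0 0;0 .003 0 0 0 0;0 .004 0 0 0 0;0 .005 0 0 0 0;0 .005 0 0 0 0;0 .005 0 0 0 0'; python3 -m crank '0 .0007 0 0 0 0;0 .0014 0 0 0 0;0 .0014 0 0 0 0;0 .0014 0 0 0 0'
python3 - <<'E'
from h import *
go([.4505,-.204,.228],np.radians(-23.8))
E
```

```text
time_s: 9.42
position: [0.4509, -0.2041, 0.2284]
tcp_rot: [0.386, -0.386, 0.592, -0.592]
wrist_force: [-0.1, -0.5, -3.5]
opening: 0.0301
time_s: 9.75
position: [0.4509, -0.2041, 0.2279]
tcp_rot: [-0.386, 0.386, -0.592, 0.593]
wrist_force: [-2.1, 2.7, 6.2]
opening: 0.0299
turn opt [-0.0007 -0.0001  0.0002] deg 0.04391652243690692
turn opt [-0.0004  3.1415 -0.0011] deg 179.99488397291614
shift tool [ 0.     -0.0001 -0.0004] pos [ 0.4509 -0.2041  0.2279] j [-0.5801  0.5106  1.8255 -0.0001  0.8047 -0.1645] F [-2.055   2.7046  6.1777] open 0.029938915026233498 t 9.75
```

```bash
python3 -m crank '0 0 0 0 0 0;0 0 0 0 0 0;0 0 0 0 0 0;0 0 0 0 0 0;0 0 0 0 0 0' 0.6; python3 -m crank '0 -.03 0 0 0 0;0 -.06 0 0 0 0;0 -.09 0 0 0 0;0 -.13 0 0 0 0;0 -.13 0 0 0 0;0 -.13 0 0 0 0;0 -.13 0 0 0 0'
python3 - <<'E'
from h import *
go([.5354,.2977,.36],np.radians(25.2))
s=shot("scene")
cv2.imwrite("pics/b5.png",cv2.resize(s["bgr"][180:300,120:280],None,fx=5,fy=5,interpolation=cv2.INTER_CUBIC))
E
```

```text
time_s: 10.17
position: [0.4509, -0.2042, 0.227]
tcp_rot: [-0.386, 0.386, -0.592, 0.592]
wrist_force: [0.5, -0.1, -0.4]
opening: 0.0545
time_s: 10.75
position: [0.4506, -0.2039, 0.3566]
tcp_rot: [0.386, -0.386, 0.593, -0.592]
wrist_force: [-0.8, 0.1, -1.0]
opening: 0.055
turn opt [ 0.0005 -0.8552 -0.0002] deg 49.00188560510412
turn opt [0.0003 2.2863 0.0006] deg 130.9981249226115
shift tool [-0.4932 -0.0034 -0.1249] pos [ 0.4506 -0.2039  0.3566] j [-0.5801  0.3334  1.68   -0.0001  1.1288 -0.1646] F [-0.7556  0.1198 -0.9918] open 0.05501953976556782 t 10.75
```

View pics/b5.png

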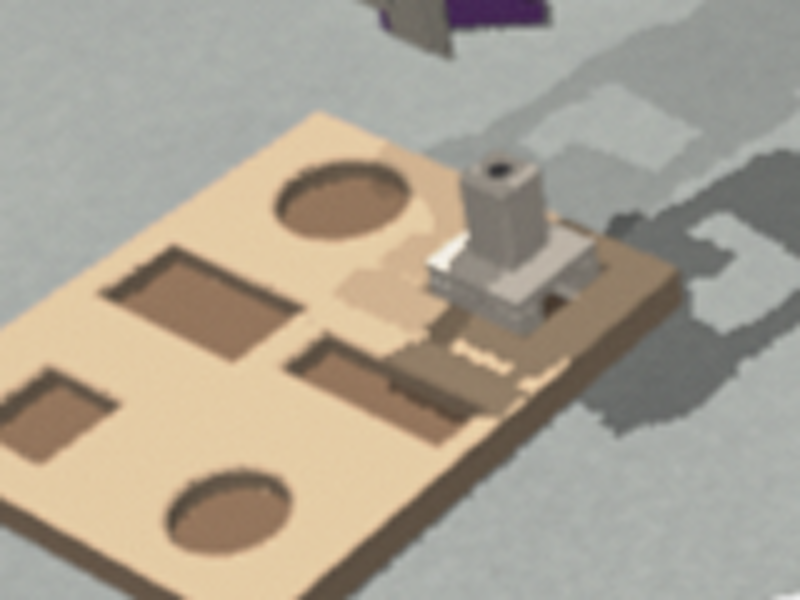

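```bash
python3 -m crank '-.035 0 -.009 0 -.06 0;-.075 0 -.019 0 -.13 0;-.115 0 -.029 0 -.2 0;-.155 0 -.039 0 -.27 0;-.195 0 -.049 0 -.34 0;-.235 0 -.06 0 -.41 0;-.275 0 -.07 0 -.48 0;-.315 0 -.08 0 -.55 0;-.355 0 -.09 0 -.62 0;-.395 0 -.1 0 -.69 0;-.43 0 -.109 0 -.76 0;-.465 0 -.118 0 -.82 0' 0.6; python3 -m crank '0 0 0 0 0 0;0 0 0 0 0 0;0 0 0 0 0 0'
python3 - <<'E'
from h import *
go([.5354,.2977,.31],np.radians(25.2))
E
```

```text
time_s: 11.8
position: [0.5303, 0.2711, 0.3548]
tcp_rot: [-0.59, 0.592, -0.389, 0.387]
wrist_force: [1.3, 0.1, 0.3]
opening: 0.0551
time_s: 12.05
position: [0.5304, 0.2688, 0.3552]
tcp_rot: [-0.589, 0.591, -0.39, 0.389]
wrist_force: [-0.7, -1.0, 0.4]
opening: 0.0547
turn opt [ 0.0036 -0.0353  0.0002] deg 2.031100327149634
turn opt [-0.0003  3.1063  0.0055] deg 177.97915141254344
shift tool [-0.0246  0.0451  0.0162] pos [0.5304 0.2688 0.3552] j [ 0.3403  0.5103  1.3974 -0.0005  1.2375 -0.0641] F [-0.6537 -1.0417  0.4484] open 0.05474003958034856 t 12.05
```

```bash
python3 -m crank '-.0246 .02 .0162 0 -.0353 0;-.0246 .04 .0162 0 -.0353 0;-.0246 .045 .0162 0 -.0353 0;-.0246 .045 .0162 0 -.0353 0;-.0246 .045 .0162 0 -.0353 0;-.0246 .045 .0162 0 -.0353 0'
python3 - <<'E'
from h import *
go([.5354,.2977,.248],np.radians(25.2))
E
```

```text
time_s: 12.55
position: [0.5363, 0.297, 0.3132]
tcp_rot: [0.597, -0.596, 0.379, -0.38]
wrist_force: [-0.2, 0.3, 0.3]
opening: 0.0553
turn opt [-0.0015 -0.0017  0.0003] deg 0.12931532987712033
turn opt [-0.0005  3.1399 -0.0023] deg 179.90506013401895
shift tool [-0.0011  0.0652 -0.0006] pos [0.5363 0.297  0.3132] j [ 0.3808  0.5808  1.3965 -0.0003  1.1628 -0.0572] F [-0.1681  0.255   0.338 ] open 0.05528207168098323 t 12.55
```

```bash
python3 -m crank '-.001 .02 -.0006 0 0 0;-.001 .035 -.0006 0 0 0;-.001 .05 -.0006 0 0 0;-.001 .06 -.0006 0 0 0;-.001 .065 -.0006 0 0 0;-.001 .065 -.0006 0 0 0;-.001 .065 -.0006 0 0 0;-.001 .065 -.0006 0 0 0'; python3 -m crank '0 0 0 0 0 0;0 0 0 0 0 0;0 0 0 0 0 0;0 0 0 0 0 0;0 0 0 0 0 0;0 0 0 0 0 0;0 0 0 0 0 0' 0 6;python3 -m crank '0 0 0 0 0 0;0 0 0 0 0 0;0 0 0 0 0 0;0 0 0 0 0 0;0 0 0 0 0 0' 0 45
python3 - <<'E'
from h import *
p,r,o=state();print(r.T@o["wrist_force"],r.T@o["ft_torque"]);go([.5354,.2977,.249],np.radians(25.2))
E
```

```text
time_s: 13.22
position: [0.5352, 0.2986, 0.2481]
tcp_rot: [0.598, -0.596, 0.379, -0.379]
wrist_force: [-0.1, -0.0, -0.4]
opening: 0.0552
time_s: 13.8
position: [0.5349, 0.2986, 0.2472]
tcp_rot: [0.597, -0.597, 0.379, -0.379]
wrist_force: [-1.6, -0.8, 2.9]
opening: 0.0316
time_s: 14.22
position: [0.5349, 0.2986, 0.2473]
tcp_rot: [0.597, -0.597, 0.379, -0.379]
wrist_force: [-1.0, -0.3, 4.7]
opening: 0.0311
[-0.1436 -4.6856 -1.0132] [-0.2102 -0.0787 -0.0439]
turn opt [-0.0003  0.      0.0001] deg 0.016737610447572562
turn opt [ 0.0002 -3.1416  0.0004] deg 179.99812054775052
shift tool [ 0.001  -0.0017  0.0001] pos [0.5349 0.2986 0.2473] j [ 0.3841  0.6538  1.4646 -0.0001  1.0229 -0.0557] F [-0.9793 -0.3015  4.6854] open 0.031113985677230227 t 14.2167
```

```bash
python3 -m crank '0 -.002 0 0 0 0;0 -.004 0 0 0 0;0 -.006 0 0 0 0;0 -.009 0 0 0 0;0 -.012 0 0 0 0;0 -.016 0 0 0 0;0 -.02 0 0 0 0;0 -.024 0 0 0 0;0 -.028 0 0 0 0;0 -.04 0 0 0 0;0 -.06 0 0 0 0;0 -.08 0 0 0 0'; python3 -m crank '0 -.025 0 0 0 0;0 -.032 0 0 0 0;0 -.032 0 0 0 0;0 -.032 0 0 0 0'
python3 - <<'E'
from h import *
go([.6335,-.2843,.36],np.radians(-23.8))
s=shot("scene","d1.png")
E
```

```text
time_s: 15.22
position: [0.5346, 0.2985, 0.3279]
tcp_rot: [-0.597, 0.597, -0.379, 0.379]
wrist_force: [0.6, 0.3, -1.8]
opening: 0.0314
time_s: 15.55
position: [0.5346, 0.2985, 0.3587]
tcp_rot: [-0.597, 0.597, -0.379, 0.379]
wrist_force: [0.2, 0.0, -1.8]
opening: 0.0316
turn opt [-0.      0.8552  0.0002] deg 49.0006269935215
turn opt [ 0.0002 -2.2864  0.    ] deg 130.99937391255747
shift tool [ 0.5694 -0.0012 -0.1586] pos [0.5346 0.2985 0.3587] j [ 0.3841  0.5383  1.3385 -0.0002  1.2648 -0.0557] F [ 0.1568  0.0335 -1.8466] open 0.03164497995325764 t 15.55
```

View pics/d1.png

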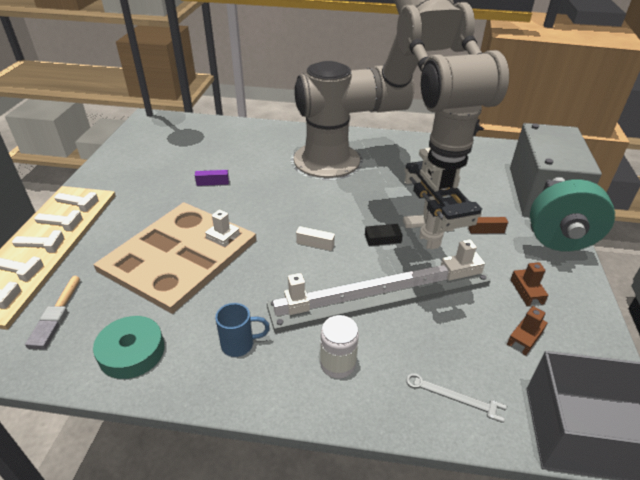

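```bash
python3 -m crank '.03 0 -.009 0 .05 0;.07 0 -.02 0 .11 0;.11 0 -.031 0 .17 0;.15 0 -.042 0 .23 0;.19 0 -.053 0 .29 0;.23 0 -.064 0 .35 0;.27 0 -.075 0 .41 0;.31 0 -.086 0 .47 0;.35 0 -.098 0 .53 0;.39 0 -.109 0 .59 0;.43 0 -.12 0 .65 0;.465 0 -.13 0 .7 0'
python3 - <<'E'
from h import *
go([.6333,-.2846,.36],np.radians(-23.8))
E
```

```text
time_s: 16.6
position: [0.6149, -0.1802, 0.3569]
tcp_rot: [0.429, -0.43, 0.562, -0.561]
wrist_force: [0.3, -0.5, -3.2]
opening: 0.0313
turn opt [0.0031 0.1513 0.0002] deg 8.668197201481256
turn opt [ 0.0003 -2.9903 -0.0047] deg 171.33366026020585
shift tool [ 0.096  -0.0033  0.045 ] pos [ 0.6149 -0.1802  0.3569] j [-0.4045  0.5934  1.2461 -0.0004  1.3052 -0.1403] F [ 0.3376 -0.5257 -3.1532] open 0.03125465563283705 t 16.6
```

```bash
python3 -m crank '.03 0 .014 0 .05 0;.06 0 .028 0 .1 0;.096 -.003 .045 0 .15 0;.096 -.003 .045 0 .15 0;.096 -.003 .045 0 .15 0;.096 -.003 .045 0 .15 0'
python3 - <<'E'
from h import *
go([.6333,-.2846,.256],np.radians(-23.8))
E
```

```text
time_s: 17.1
position: [0.6337, -0.2818, 0.3599]
tcp_rot: [0.387, -0.388, 0.593, -0.59]
wrist_force: [-0.1, 1.0, -2.3]
opening: 0.0312
turn opt [ 0.0037  0.005  -0.0008] deg 0.3590200422102242
turn opt [-0.0012 -3.1366 -0.0058] deg 179.7129731025587
shift tool [0.0028 0.1039 0.0011] pos [ 0.6337 -0.2818  0.3599] j [-0.5289  0.6949  1.0506  0.0004  1.3998 -0.1185] F [-0.079   0.9869 -2.275 ] open 0.03124579528147707 t 17.1
```

```bash
python3 -m crank '.001 .03 0 0 0 0;.001 .06 0 0 0 0;.001 .09 0 0 0 0;.001 .104 0 0 0 0;.001 .104 0 0 0 0;.001 .104 0 0 0 0;.001 .104 0 0 0 0;.001 .104 0 0 0 0'
python3 - <<'E'
from h import *
go([.6333,-.2846,.256],np.radians(-23.8))
overlay("e1.png",(120,250,200,310),0,.2173,10,(0,.0026),.025)
E
```

```text
time_s: 17.77
position: [0.6342, -0.2825, 0.2602]
tcp_rot: [-0.388, 0.387, -0.59, 0.592]
wrist_force: [-0.1, 0.7, -1.4]
opening: 0.0313
turn opt [-0.0036  0.006   0.0005] deg 0.3981752555030092
turn opt [ 0.0007 -3.1356  0.0056] deg 179.65906623549182
shift tool [0.0023 0.0042 0.    ] pos [ 0.6342 -0.2825  0.2602] j [-0.5293  0.7753  1.1758 -0.0001  1.1868 -0.1199] F [-0.0672  0.6973 -1.3688] open 0.03127557281905693 t 17.7667
```

View pics/e1.png

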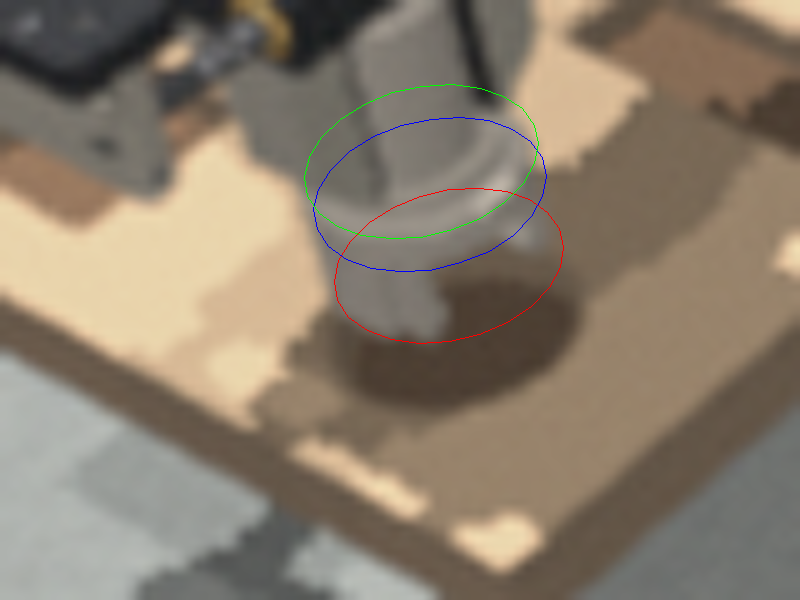

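```bash
python3 -m crank '.0023 .004 0 0 .006 0;.0023 .008 0 0 .006 0;.0023 .012 0 0 .006 0;.0023 .016 0 0 .006 0;.0023 .016 0 0 .006 0;.0023 .016 0 0 .006 0'
python3 - <<'E'
from h import *
go([.6333,-.2846,.227],np.radians(-23.8))
overlay("e2.png",(120,250,200,310),0,.2173,10,(0,.0026),.025)
E
```

```text
time_s: 18.32
position: [0.6326, -0.2849, 0.2414]
tcp_rot: [0.386, -0.386, 0.593, -0.592]
wrist_force: [-0.2, -0.3, -1.8]
opening: 0.0314
turn opt [ 0.0011 -0.0009 -0.0001] deg 0.08213605916157578
turn opt [0.0001 3.1407 0.0018] deg 179.94881509247998
shift tool [-0.0006  0.0144  0.0006] pos [ 0.6326 -0.2849  0.2414] j [-0.5335  0.7948  1.1922 -0.0001  1.1558 -0.1172] F [-0.1688 -0.3112 -1.8066] open 0.03143818810805609 t 18.3167
```

View pics/e2.png

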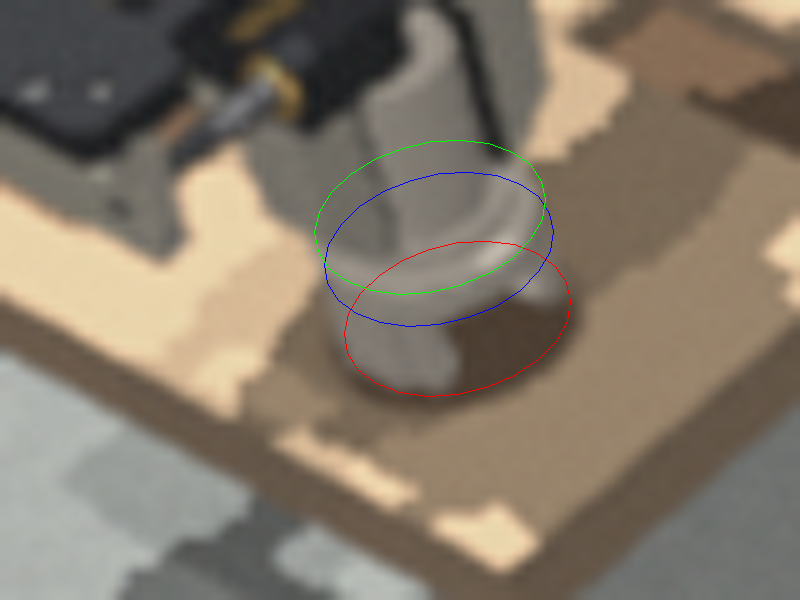

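```bash
python3 -m crank '0 .003 0 0 0 0;0 .006 0 0 0 0;0 .009 0 0 0 0;0 .012 0 0 0 0;0 .013 0 0 0 0;0 .013 0 0 0 0;0 .013 0 0 0 0' ; python3 -m crank '0 .001 0 0 0 0;0 .002 0 0 0 0;0 .002 0 0 0 0;0 .002 0 0 0 0'
python3 - <<'E'
from h import *
go([.6333,-.2846,.227],np.radians(-23.8))
E
```

```text
time_s: 18.95
position: [0.6327, -0.2849, 0.229]
tcp_rot: [-0.386, 0.386, -0.592, 0.593]
wrist_force: [-0.2, 0.5, -2.2]
opening: 0.0314
time_s: 19.28
position: [0.6328, -0.2849, 0.2273]
tcp_rot: [-0.386, 0.386, -0.592, 0.593]
wrist_force: [0.7, -0.1, -1.6]
opening: 0.0314
turn opt [-0.0005 -0.0008  0.0001] deg 0.05480940720987118
turn opt [-0.0002  3.1408 -0.0008] deg 179.9551576175894
shift tool [-0.0005  0.0003  0.0004] pos [ 0.6328 -0.2849  0.2273] j [-0.5334  0.8098  1.2037 -0.0001  1.1275 -0.1172] F [ 0.6605 -0.0515 -1.5766] open 0.03137278411692645 t 19.2833
```

```bash
python3 -m crank '0 .0005 0 0 0 0;0 .001 0 0 0 0;0 .001 0 0 0 0;0 .001 0 0 0 0'
```

```text
time_s: 19.62
position: [0.6327, -0.2849, 0.2273]
tcp_rot: [-0.386, 0.386, -0.592, 0.593]
wrist_force: [-2.4, 1.3, 4.4]
opening: 0.0315
```

```bash
python3 -m crank '0 0 0 0 0 0;0 0 0 0 0 0;0 0 0 0 0 0;0 0 0 0 0 0;0 0 0 0 0 0' 0.6; python3 -m crank '0 -.03 0 0 0 0;0 -.06 0 0 0 0;0 -.09 0 0 0 0;0 -.13 0 0 0 0;0 -.13 0 0 0 0;0 -.13 0 0 0 0;0 -.13 0 0 0 0'
python3 - <<'E'
from h import *
go([.6631,.0263,.36],np.radians(25.2))
s=shot("scene")
cv2.imwrite("pics/e5.png",cv2.resize(s["bgr"][180:310,90:280],None,fx=4,fy=4,interpolation=cv2.INTER_CUBIC))
E
```

```text
time_s: 20.03
position: [0.6327, -0.2849, 0.2259]
tcp_rot: [0.386, -0.386, 0.593, -0.593]
wrist_force: [0.5, 0.6, 0.2]
opening: 0.0549
time_s: 20.62
position: [0.6325, -0.2848, 0.3556]
tcp_rot: [0.386, -0.386, 0.593, -0.592]
wrist_force: [-0.3, 0.9, -0.9]
opening: 0.0551
turn opt [ 0.0005 -0.8561 -0.0002] deg 49.049733050306905
turn opt [0.0002 2.2855 0.0006] deg 130.9502752516008
shift tool [-0.2969 -0.0043 -0.0978] pos [ 0.6325 -0.2848  0.3556] j [-0.5335  0.6969  1.0585 -0.0001  1.3867 -0.1172] F [-0.3432  0.9423 -0.881 ] open 0.05509958267562142 t 20.6167
```

View pics/e5.png

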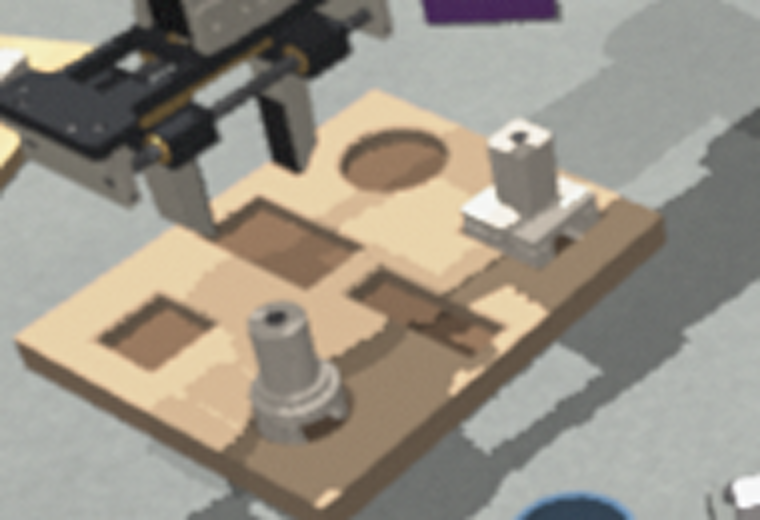

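```bash
python3 -m crank '-.025 0 -.008 0 -.07 0;-.05 0 -.016 0 -.14 0;-.075 0 -.024 0 -.21 0;-.1 0 -.032 0 -.28 0;-.125 0 -.041 0 -.35 0;-.15 0 -.05 0 -.42 0;-.175 0 -.058 0 -.49 0;-.2 0 -.066 0 -.56 0;-.225 0 -.074 0 -.63 0;-.25 -.002 -.082 0 -.71 0;-.275 -.004 -.09 0 -.79 0;-.297 -.004 -.098 0 -.856 0' ;python3 -m crank '0 0 0 0 0 0;0 0 0 0 0 0;0 0 0 0 0 0'
python3 - <<'E'
from h import *
go([.6631,.0263,.31],np.radians(25.2))
E
```

```text
time_s: 21.67
position: [0.6631, 0.028, 0.3582]
tcp_rot: [-0.597, 0.598, -0.379, 0.377]
wrist_force: [-0.2, -0.1, -0.2]
opening: 0.055
time_s: 21.92
position: [0.663, 0.0259, 0.3586]
tcp_rot: [-0.596, 0.597, -0.38, 0.379]
wrist_force: [-0.1, -0.8, -0.2]
opening: 0.0552
turn opt [ 0.0024 -0.001  -0.0007] deg 0.1544543738310771
turn opt [0.0011 3.1406 0.0038] deg 179.94236133896248
shift tool [-0.0003  0.0486  0.0004] pos [0.663  0.0259 0.3586] j [-0.0762  0.6353  1.165  -0.0006  1.3436 -0.5149] F [-0.053  -0.7731 -0.2059] open 0.05523107025968564 t 21.9167
```

```bash
python3 -m crank '0 .025 0 0 0 0;0 .05 0 0 0 0;0 .07 0 0 0 0;0 .09 0 0 0 0;0 .105 0 0 0 0;0 .110 0 0 0 0;0 .110 0 0 0 0;0 .110 0 0 0 0;0 .110 0 0 0 0' ;python3 - <<'E'
from h import *
go([.6631,.0263,.248],np.radians(25.2))
E
```

```text
time_s: 22.67
position: [0.6635, 0.0258, 0.2513]
tcp_rot: [0.597, -0.597, 0.378, -0.38]
wrist_force: [0.3, 1.1, 0.5]
opening: 0.055
turn opt [-0.0017 -0.0008  0.0012] deg 0.1297953164475567
turn opt [-0.0019  3.1407 -0.0027] deg 179.95175445386786
shift tool [-0.0006  0.0033 -0.0002] pos [0.6635 0.0258 0.2513] j [-0.0764  0.7322  1.2917 -0.0002  1.1156 -0.5153] F [0.3004 1.1339 0.4968] open 0.055040253557850076 t 22.6667
```

```bash
python3 -m crank '0 .002 0 0 0 0;0 .002 0 0 0 0;0 .002 0 0 0 0;0 .002 0 0 0 0;0 .002 0 0 0 0;0 .002 0 0 0 0;0 .002 0 0 0 0' 0 6;python3 -m crank '0 0 0 0 0 0;0 0 0 0 0 0;0 0 0 0 0 0;0 0 0 0 0 0;0 0 0 0 0 0' 0 45
python3 - <<'E'
from h import *
p,r,o=state();print(r.T@o["wrist_force"],r.T@o["ft_torque"]);go([.6631,.0263,.249],np.radians(25.2))
E
python3 -m crank '0 -.002 0 0 0 0;0 -.004 0 0 0 0;0 -.006 0 0 0 0;0 -.009 0 0 0 0;0 -.012 0 0 0 0;0 -.016 0 0 0 0;0 -.02 0 0 0 0;0 -.024 0 0 0 0;0 -.028 0 0 0 0;0 -.04 0 0 0 0;0 -.06 0 0 0 0;0 -.08 0 0 0 0'; python3 -m crank '0 -.025 0 0 0 0;0 -.032 0 0 0 0;0 -.032 0 0 0 0;0 -.032 0 0 0 0'
python3 - <<'E'
from h import *
go([.585,-.3945,.36],np.radians(-23.8))
s=shot("scene","d2.png")
E
```

```text
time_s: 23.25
position: [0.6631, 0.0264, 0.2484]
tcp_rot: [0.597, -0.597, 0.379, -0.379]
wrist_force: [-0.5, 0.3, 2.5]
opening: 0.0296
time_s: 23.67
position: [0.6631, 0.0264, 0.2484]
tcp_rot: [0.597, -0.597, 0.379, -0.379]
wrist_force: [-2.3, 0.9, 4.7]
opening: 0.0297
[-1.8503 -4.7201 -1.7124] [-0.2213 -0.0552  0.1114]
turn opt [-0.0003  0.      0.0002] deg 0.01920848419588385
turn opt [ 0.0003 -3.1416  0.0004] deg 179.99908892032084
shift tool [ 0.0001 -0.0006 -0.0001] pos [0.6631 0.0264 0.2484] j [-0.0756  0.7352  1.2947 -0.0001  1.1114 -0.5154] F [-2.3388  0.9455  4.7192] open 0.02968102465173957 t 23.6667
time_s: 24.67
position: [0.6629, 0.0263, 0.3293]
tcp_rot: [-0.597, 0.597, -0.379, 0.379]
wrist_force: [0.8, 0.2, -2.4]
opening: 0.0297
time_s: 25.0
position: [0.6629, 0.0264, 0.36]
tcp_rot: [0.597, -0.597, 0.379, -0.379]
wrist_force: [0.2, 0.5, -2.2]
opening: 0.0295
turn opt [-0.0002  0.8552  0.0001] deg 48.99871422749596
turn opt [ 0.0002 -2.2864  0.0003] deg 131.00128852259425
shift tool [ 0.3477  0.     -0.2497] pos [0.6629 0.0264 0.36  ] j [-0.0756  0.6334  1.1647 -0.0001  1.3433 -0.5154] F [ 0.2377  0.4644 -2.2211] open 0.029504844213367427 t 25.0
```

View pics/d2.png

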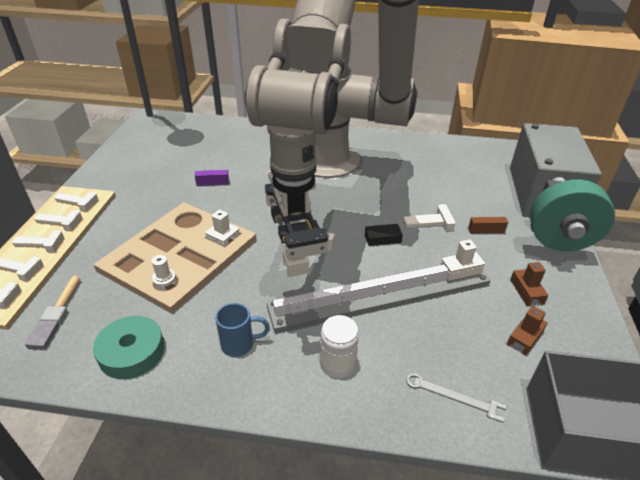

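```bash
python3 -m crank '.028 0 -.02 0 .065 0;.056 0 -.04 0 .13 0;.084 0 -.06 0 .2 0;.112 0 -.08 0 .27 0;.14 0 -.1 0 .34 0;.168 0 -.12 0 .41 0;.196 0 -.141 0 .48 0;.224 0 -.162 0 .55 0;.255 0 -.183 0 .62 0;.286 0 -.205 0 .7 0;.317 0 -.227 0 .78 0;.3477 0 -.2497 0 .855 0' ;python3 -m crank '0 0 0 0 0 0;0 0 0 0 0 0;0 0 0 0 0 0'
python3 - <<'E'
from h import *
go([.5848,-.3942,.256],np.radians(-23.8))
E
```

```text
time_s: 26.05
position: [0.5845, -0.3962, 0.3578]
tcp_rot: [0.385, -0.385, 0.594, -0.592]
wrist_force: [-0.1, -0.7, -1.9]
opening: 0.0298
time_s: 26.3
position: [0.585, -0.3945, 0.358]
tcp_rot: [0.386, -0.386, 0.594, -0.591]
wrist_force: [-0.2, 0.1, -1.5]
opening: 0.0297
turn opt [ 0.0032  0.0001 -0.0014] deg 0.20289791905978177
turn opt [-0.0023 -3.1415 -0.0051] deg 179.99242277301104
shift tool [-0.     0.102  0.   ] pos [ 0.585  -0.3945  0.358 ] j [-0.7018  0.7211  1.006   0.0005  1.418  -0.2866] F [-0.1767  0.1254 -1.5329] open 0.029660220946065713 t 26.3
```

```bash
python3 -m crank '0 .03 0 0 0 0;0 .06 0 0 0 0;0 .09 0 0 0 0;0 .108 0 0 0 0;0 .112 0 0 0 0;0 .112 0 0 0 0;0 .112 0 0 0 0;0 .112 0 0 0 0'
python3 - <<'E'
from h import *
go([.5848,-.3942,.2284],np.radians(-23.8))
overlay("f1.png",(80,220,160,280),(.044,.044),.2184,10,(0,.0026))
E
```

```text
time_s: 26.97
position: [0.586, -0.3943, 0.2503]
tcp_rot: [-0.387, 0.386, -0.591, 0.593]
wrist_force: [-0.1, -0.8, -1.9]
opening: 0.0298
turn opt [-0.0035  0.0011  0.001 ] deg 0.21578331470510695
turn opt [ 0.0016 -3.1405  0.0054] deg 179.93704450208523
shift tool [ 0.0003  0.0219 -0.0012] pos [ 0.586  -0.3943  0.2503] j [-0.7007  0.8071  1.1396  0.      1.1913 -0.2865] F [-0.0539 -0.8113 -1.8838] open 0.02984408013182657 t 26.9667
```

View pics/f1.png

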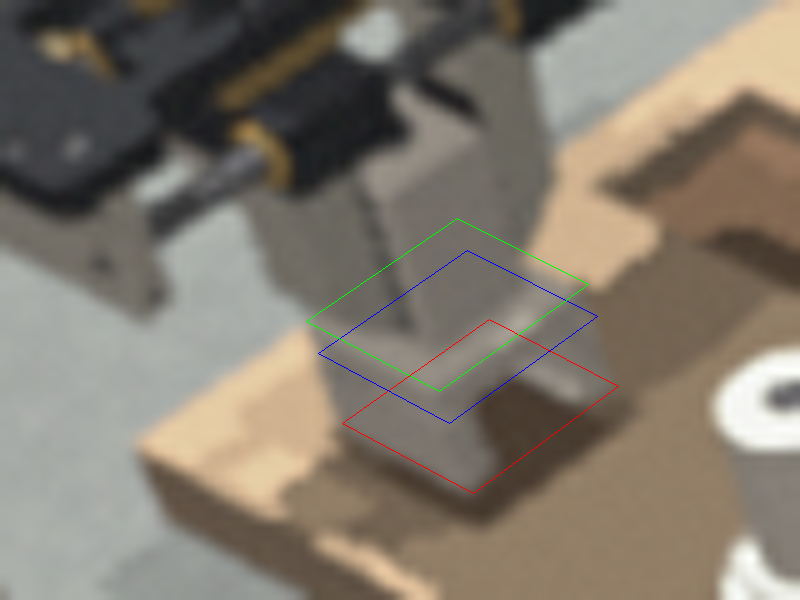

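```bash
python3 -m crank '0 .004 -.0005 0 0 0;0 .008 -.0008 0 0 0;0 .012 -.0008 0 0 0;0 .016 -.0008 0 0 0;0 .018 -.0008 0 0 0;0 .0195 -.0008 0 0 0;0 .0195 -.0008 0 0 0' ; python3 -m crank '0 .0007 0 0 0 0;0 .0014 0 0 0 0;0 .0014 0 0 0 0;0 .0014 0 0 0 0'
python3 - <<'E'
from h import *
go([.5848,-.3942,.2284],np.radians(-23.8))
E
```

```text
time_s: 27.6
position: [0.5845, -0.3943, 0.2285]
tcp_rot: [0.386, -0.386, 0.592, -0.592]
wrist_force: [-0.5, -0.5, -1.7]
opening: 0.03
time_s: 27.93
position: [0.5845, -0.3942, 0.2284]
tcp_rot: [-0.386, 0.386, -0.592, 0.593]
wrist_force: [-1.3, 1.6, 4.9]
opening: 0.03
turn opt [-0.0008  0.0002  0.0004] deg 0.051744148506276864
turn opt [ 0.0006 -3.1414  0.0012] deg 179.98704638949476
shift tool [-0.0002 -0.      0.0003] pos [ 0.5845 -0.3942  0.2284] j [-0.7019  0.828   1.1615 -0.0002  1.1512 -0.2867] F [-1.3142  1.6487  4.906 ] open 0.02999646984406285 t 27.9333
```

Contact. Release, rise, head to the oblong.

```bash
python3 -m crank '0 0 0 0 0 0;0 0 0 0 0 0;0 0 0 0 0 0;0 0 0 0 0 0;0 0 0 0 0 0' 0.6; python3 -m crank '0 -.03 0 0 0 0;0 -.06 0 0 0 0;0 -.09 0 0 0 0;0 -.13 0 0 0 0;0 -.13 0 0 0 0;0 -.13 0 0 0 0;0 -.13 0 0 0 0'
python3 - <<'E'
from h import *
go([.4928,.3881,.36],np.radians(25.2))
s=shot("scene","d3.png")
E
```

```text
time_s: 28.35
position: [0.5845, -0.3943, 0.227]
tcp_rot: [-0.386, 0.386, -0.592, 0.592]
wrist_force: [0.1, 0.2, 0.3]
opening: 0.0543
time_s: 28.93
position: [0.5843, -0.3941, 0.3567]
tcp_rot: [0.386, -0.386, 0.592, -0.592]
wrist_force: [0.3, -0.3, -0.5]
opening: 0.0546
turn opt [ 0.0004 -0.855  -0.0002] deg 48.98805122225876
turn opt [0.0003 2.2866 0.0005] deg 131.01195610390582
shift tool [-0.6788 -0.0031 -0.3993] pos [ 0.5843 -0.3941  0.3567] j [-0.702   0.7193  1.0128 -0.0001  1.4099 -0.2868] F [ 0.3225 -0.2747 -0.5104] open 0.05464995748094749 t 28.9333
```

View pics/d3.png

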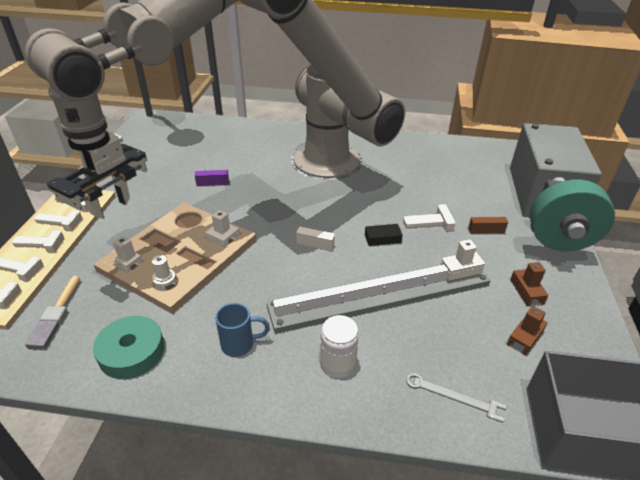

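```bash
python3 -m crank '-.027 0 -.016 0 -.04 0;-.058 0 -.034 0 -.08 0;-.089 0 -.052 0 -.12 0;-.12 0 -.07 0 -.16 0;-.151 0 -.089 0 -.2 0;-.182 0 -.107 0 -.24 0;-.213 0 -.125 0 -.28 0;-.244 0 -.143 0 -.32 0;-.275 0 -.162 0 -.36 0;-.306 0 -.18 0 -.4 0;-.337 0 -.198 0 -.44 0;-.368 0 -.216 0 -.48 0'
python3 - <<'E'
from h import *
go([.4928,.3881,.36],np.radians(25.2))
E
```

```text
time_s: 29.98
position: [0.5345, 0.0313, 0.3555]
tcp_rot: [-0.516, 0.517, -0.484, 0.482]
wrist_force: [-0.1, -0.0, 0.7]
opening: 0.0555
turn opt [ 0.0031 -0.3732 -0.001 ] deg 21.384077694427386
turn opt [0.0014 2.7684 0.0044] deg 158.61676127524206
shift tool [-0.3588 -0.0043 -0.0178] pos [0.5345 0.0313 0.3555] j [-0.0847  0.4058  1.5703 -0.0001  1.1687 -0.1513] F [-0.0795 -0.0181  0.6735] open 0.05548113586786182 t 29.9833
```

```bash
python3 -m crank '-.032 0 -.002 0 -.035 0;-.065 0 -.004 0 -.07 0;-.098 0 -.006 0 -.105 0;-.131 0 -.007 0 -.14 0;-.164 -.002 -.009 0 -.175 0;-.197 -.003 -.01 0 -.21 0;-.23 -.004 -.012 0 -.245 0;-.263 -.004 -.013 0 -.28 0;-.296 -.004 -.015 0 -.315 0;-.329 -.004 -.016 0 -.345 0;-.3588 -.004 -.0178 0 -.3732 0;-.3588 -.004 -.0178 0 -.3732 0'; python3 -m crank '0 0 0 0 0 0;0 0 0 0 0 0'
python3 - <<'E'
from h import *
go([.4928,.3881,.31],np.radians(25.2))
E
```

```text
time_s: 30.98
position: [0.4926, 0.391, 0.3587]
tcp_rot: [-0.597, 0.598, -0.379, 0.377]
wrist_force: [-1.3, -0.9, -0.0]
opening: 0.055
time_s: 31.15
position: [0.4942, 0.3861, 0.3595]
tcp_rot: [-0.596, 0.598, -0.38, 0.379]
wrist_force: [-0.2, -0.2, -0.8]
opening: 0.0554
turn opt [ 0.003  -0.0019  0.0009] deg 0.21079466842416655
turn opt [-0.0014  3.1397  0.0048] deg 179.89226572119168
shift tool [-0.0025  0.0495 -0.0002] pos [0.4942 0.3861 0.3595] j [ 0.5412  0.5657  1.288  -0.0006  1.291   0.1034] F [-0.157  -0.2027 -0.7778] open 0.05537499707153225 t 31.15
```

```bash
python3 -m crank '-.001 .025 0 0 0 0;-.001 .045 0 0 0 0;-.001 .045 0 0 0 0;-.001 .045 0 0 0 0'
python3 - <<'E'
from h import *
go([.4928,.3881,.248],np.radians(25.2))
E
```

```text
time_s: 31.48
position: [0.4941, 0.3861, 0.3152]
tcp_rot: [-0.595, 0.597, -0.38, 0.38]
wrist_force: [-0.1, 0.2, 0.5]
opening: 0.0551
turn opt [ 0.0033 -0.0037  0.0006] deg 0.2828514597057842
turn opt [-0.001   3.1379  0.0051] deg 179.7903595151703
shift tool [-0.0024  0.0672 -0.0002] pos [0.4941 0.3861 0.3152] j [ 0.5412  0.6045  1.3467 -0.0003  1.1936  0.1051] F [-0.1431  0.1538  0.5433] open 0.05512195228461102 t 31.4833
```

```bash
python3 -m crank '-.0015 .02 0 0 0 0;-.002 .04 0 0 0 0;-.002 .055 0 0 0 0;-.002 .064 0 0 0 0;-.002 .064 0 0 0 0;-.002 .064 0 0 0 0;-.002 .064 0 0 0 0;-.002 .064 0 0 0 0'
python3 - <<'E'
from h import *
go([.4928,.3881,.248],np.radians(25.2))
E
```

```text
time_s: 32.15
position: [0.4935, 0.3894, 0.2537]
tcp_rot: [0.597, -0.596, 0.379, -0.38]
wrist_force: [0.6, -0.4, 0.1]
opening: 0.0551
turn opt [-0.0026 -0.002  -0.0002] deg 0.18730049643560867
turn opt [ 0.0003  3.1396 -0.0041] deg 179.8878707330197
shift tool [ 0.0009  0.0056 -0.0011] pos [0.4935 0.3894 0.2537] j [ 0.5462  0.671   1.4089 -0.0001  1.0591  0.1084] F [ 0.5906 -0.4396  0.0731] open 0.05510443214843847 t 32.15
```

```bash
python3 -m crank '0 .0045 -.0005 0 0 0;0 .0045 -.0005 0 0 0;0 .0045 -.0005 0 0 0;0 .0045 -.0005 0 0 0' ; python3 -m crank '0 0 0 0 0 0;0 0 0 0 0 0;0 0 0 0 0 0;0 0 0 0 0 0;0 0 0 0 0 0;0 0 0 0 0 0;0 0 0 0 0 0' 0 6;python3 -m crank '0 0 0 0 0 0;0 0 0 0 0 0;0 0 0 0 0 0;0 0 0 0 0 0;0 0 0 0 0 0' 0 45
python3 - <<'E'
from h import *
p,r,o=state();print(r.T@o["wrist_force"],r.T@o["ft_torque"]);go([.4928,.3881,.249],np.radians(25.2))
E
```

```text
time_s: 32.48
position: [0.4925, 0.389, 0.2477]
tcp_rot: [-0.597, 0.597, -0.379, 0.379]
wrist_force: [0.3, -0.3, -0.8]
opening: 0.0549
time_s: 33.07
position: [0.4925, 0.389, 0.2476]
tcp_rot: [-0.597, 0.597, -0.379, 0.379]
wrist_force: [-0.2, -0.5, -0.3]
opening: 0.0297
time_s: 33.48
position: [0.4925, 0.389, 0.2476]
tcp_rot: [-0.597, 0.597, -0.379, 0.379]
wrist_force: [-0.5, 0.9, 1.2]
opening: 0.0298
[-1.0197 -1.2351 -0.1078] [ 0.0952 -0.0043 -0.0422]
turn opt [ 0.0001 -0.0018  0.0001] deg 0.10303529688211646
turn opt [-0.0001  3.1398  0.0001] deg 179.8971122491654
shift tool [ 0.001  -0.0014 -0.0002] pos [0.4925 0.389  0.2476] j [ 0.5465  0.6773  1.4159 -0.0001  1.0485  0.1085] F [-0.5301  0.8778  1.235 ] open 0.02981472537464696 t 33.4833
```

```bash
python3 -m crank '0 -.002 0 0 0 0;0 -.004 0 0 0 0;0 -.006 0 0 0 0;0 -.009 0 0 0 0;0 -.012 0 0 0 0;0 -.016 0 0 0 0;0 -.02 0 0 0 0;0 -.024 0 0 0 0;0 -.028 0 0 0 0;0 -.04 0 0 0 0;0 -.06 0 0 0 0;0 -.08 0 0 0 0'; python3 -m crank '0 -.025 0 0 0 0;0 -.032 0 0 0 0;0 -.032 0 0 0 0;0 -.032 0 0 0 0'
python3 - <<'E'
from h import *
go([.4935,-.354,.36],np.radians(-23.8))
s=shot("scene","d4.png")
E
```

```text
time_s: 34.48
position: [0.4923, 0.3889, 0.3285]
tcp_rot: [-0.596, 0.597, -0.38, 0.379]
wrist_force: [0.1, -0.3, -2.7]
opening: 0.0299
time_s: 34.82
position: [0.4923, 0.3889, 0.3593]
tcp_rot: [-0.597, 0.597, -0.379, 0.379]
wrist_force: [-1.0, 0.2, -2.5]
opening: 0.0297
turn opt [-0.      0.8534  0.0001] deg 48.89620577871882
turn opt [ 0.0001 -2.2882  0.    ] deg 131.10379447697605
shift tool [ 0.6733 -0.0006 -0.314 ] pos [0.4923 0.3889 0.3593] j [ 0.5465  0.5656  1.2887 -0.0001  1.2872  0.1085] F [-1.0302  0.2014 -2.513 ] open 0.029725894356320788 t 34.8167
```

View pics/d4.png

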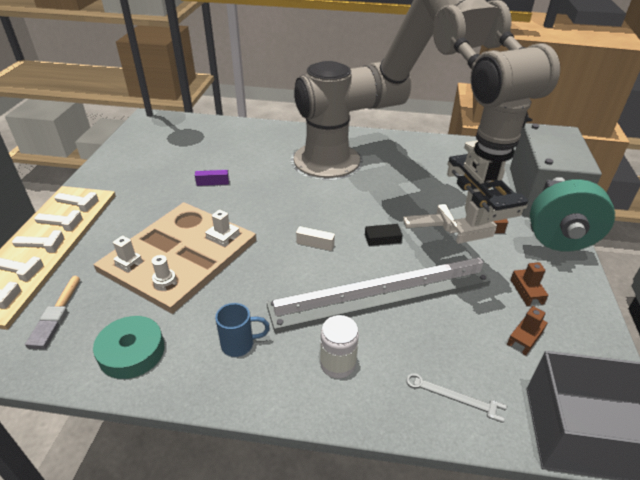

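```bash
python3 -m crank '.025 0 -.012 0 .03 0;.055 0 -.026 0 .07 0;.085 0 -.04 0 .11 0;.115 0 -.054 0 .15 0;.145 0 -.068 0 .19 0;.175 0 -.082 0 .23 0;.205 0 -.096 0 .27 0;.235 0 -.11 0 .31 0;.265 0 -.124 0 .35 0;.295 0 -.138 0 .39 0;.325 0 -.152 0 .43 0;.355 0 -.166 0 .47 0'
python3 - <<'E'
from h import *
go([.4935,-.354,.36],np.radians(-23.8))
E
```

```text
time_s: 35.87
position: [0.4921, -0.0044, 0.3581]
tcp_rot: [0.491, -0.492, 0.509, -0.508]
wrist_force: [0.7, -0.2, -2.4]
opening: 0.0299
turn opt [0.0029 0.3814 0.0002] deg 21.854001031749355
turn opt [ 0.0003 -2.7602 -0.0041] deg 158.1466583417624
shift tool [ 0.3494 -0.0021  0.0133] pos [ 0.4921 -0.0044  0.3581] j [-0.1648  0.328   1.6834 -0.      1.1331 -0.1308] F [ 0.6533 -0.1882 -2.4485] open 0.029942803393678007 t 35.8667
```

```bash
python3 -m crank '.032 0 .001 0 .035 0;.064 0 .002 0 .07 0;.096 0 .004 0 .105 0;.128 0 .005 0 .14 0;.16 0 .006 0 .175 0;.192 0 .007 0 .21 0;.224 0 .008 0 .245 0;.256 0 .01 0 .28 0;.288 0 .011 0 .315 0;.32 0 .012 0 .35 0;.3494 0 .0133 0 .381 0;.3494 0 .0133 0 .381 0'; python3 -m crank '0 0 0 0 0 0;0 0 0 0 0 0;0 0 0 0 0 0'
python3 - <<'E'
from h import *
go([.4935,-.354,.256],np.radians(-23.8))
E
```

```text
time_s: 36.87
position: [0.4939, -0.3574, 0.3573]
tcp_rot: [0.384, -0.386, 0.593, -0.593]
wrist_force: [-1.0, 0.6, -2.0]
opening: 0.0298
time_s: 37.12
position: [0.495, -0.3514, 0.3588]
tcp_rot: [0.387, -0.387, 0.592, -0.591]
wrist_force: [-0.3, -1.0, -1.6]
opening: 0.0301
turn opt [ 0.0019  0.0036 -0.0009] deg 0.23809898772678947
turn opt [-0.0014 -3.138  -0.003 ] deg 179.79469710198265
shift tool [ 0.003   0.1028 -0.0001] pos [ 0.495  -0.3514  0.3588] j [-0.7436  0.5292  1.3541  0.0002  1.2603 -0.3319] F [-0.3323 -0.9879 -1.5586] open 0.030142877736388927 t 37.1167
```

```bash
python3 -m crank '.001 .03 0 0 .003 0;.002 .06 0 0 .003 0;.002 .09 0 0 .003 0;.002 .108 0 0 .003 0;.002 .110 0 0 .003 0;.002 .110 0 0 .003 0;.002 .110 0 0 .003 0;.002 .110 0 0 .003 0'
python3 - <<'E'
from h import *
go([.4935,-.354,.2276],np.radians(-23.8))
overlay("g1.png",(120,200,220,275),(.044,.088),.2176,8,(0,.0026))
E
```

```text
time_s: 37.78
position: [0.4947, -0.3544, 0.2517]
tcp_rot: [-0.386, 0.386, -0.591, 0.594]
wrist_force: [-0.3, 0.2, -0.7]
opening: 0.0297
turn opt [-0.0034  0.      0.0012] deg 0.2064578849469412
turn opt [ 0.0019 -3.1416  0.0053] deg 179.99891895240572
shift tool [ 0.0001  0.0241 -0.0014] pos [ 0.4947 -0.3544  0.2517] j [-0.7474  0.6414  1.475  -0.      1.0216 -0.3321] F [-0.332   0.2358 -0.7025] open 0.029691517024188853 t 37.7833
```

View pics/g1.png

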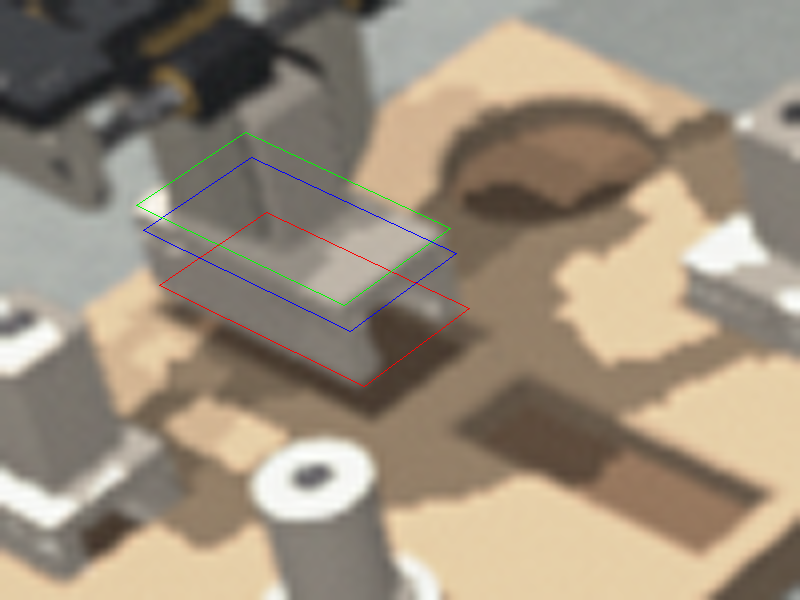

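```bash
python3 -m crank '0 .004 -.0005 0 0 0;0 .008 -.0008 0 0 0;0 .012 -.0008 0 0 0;0 .016 -.0008 0 0 0;0 .02 -.0008 0 0 0;0 .0215 -.0008 0 0 0;0 .0215 -.0008 0 0 0' ; python3 -m crank '0 .0007 0 0 0 0;0 .0014 0 0 0 0;0 .0014 0 0 0 0;0 .0014 0 0 0 0'
python3 - <<'E'
from h import *
go([.4935,-.354,.2276],np.radians(-23.8))
E
```

```text
time_s: 38.42
position: [0.4933, -0.354, 0.2278]
tcp_rot: [0.386, -0.386, 0.593, -0.592]
wrist_force: [0.3, -0.2, -1.8]
opening: 0.0297
time_s: 38.75
position: [0.4934, -0.354, 0.2276]
tcp_rot: [-0.386, 0.386, -0.592, 0.593]
wrist_force: [-4.0, 2.9, 5.4]
opening: 0.0296
turn opt [-0.0005 -0.0006  0.0003] deg 0.04909717259323969
turn opt [-0.0005  3.141  -0.0008] deg 179.96656850346548
shift tool [-0.0001  0.      0.0001] pos [ 0.4934 -0.354   0.2276] j [-0.7486  0.6705  1.4972 -0.0001  0.9733 -0.3325] F [-3.9974  2.948   5.3951] open 0.029567567141101734 t 38.75
```

Seated. Release, rise, and re-measure the test bar.

```bash
python3 -m crank '0 0 0 0 0 0;0 0 0 0 0 0;0 0 0 0 0 0;0 0 0 0 0 0;0 0 0 0 0 0' 0.6; python3 -m crank '0 -.03 0 0 0 0;0 -.06 0 0 0 0;0 -.09 0 0 0 0;0 -.13 0 0 0 0;0 -.13 0 0 0 0;0 -.13 0 0 0 0;0 -.13 0 0 0 0'
cat > bar.py <<'E'
from h import *
def bar(c,box,nm):
    x0,y0,x1,y1=box
    sub=cv2.resize(c["bgr"][y0:y1,x0:x1],None,fx=4,fy=4,interpolation=cv2.INTER_CUBIC)
    g=cv2.cvtColor(sub,cv2.COLOR_BGR2GRAY); m=(g>185).astype(np.uint8)
    cs,_=cv2.findContours(m,cv2.RETR_EXTERNAL,cv2.CHAIN_APPROX_NONE)
    for q in cs:
        if cv2.contourArea(q)<400: continue
        w=plane(c,(q[:,0]+.5)/4-.5+[x0,y0],.04).astype(np.float32)*1000
        r=cv2.minAreaRect(w); print(nm,np.round(r[0],1),np.round(r[1],1),round(r[2],1))
        cv2.drawContours(sub,[q],-1,(0,0,255),1)
    cv2.imwrite(f"pics/bar_{nm}.png",sub)
t=shot("top","h1.png");s=shot("scene","h2.png")
bar(t,(290,265,370,310),"top");bar(s,(280,215,350,262),"scene")
E
python3 bar.py
```

```text
time_s: 39.17
position: [0.4934, -0.3541, 0.2266]
tcp_rot: [-0.386, 0.386, -0.592, 0.593]
wrist_force: [0.9, -0.6, -0.9]
opening: 0.0541
time_s: 39.75
position: [0.4932, -0.3539, 0.3564]
tcp_rot: [0.386, -0.386, 0.593, -0.592]
wrist_force: [0.6, 0.3, -0.6]
opening: 0.0549
top [420.9  27.2] [94.9 25.8] 81.0
scene [423.4  29.8] [97.5 28.6] 81.0
```

View pics/h1.png

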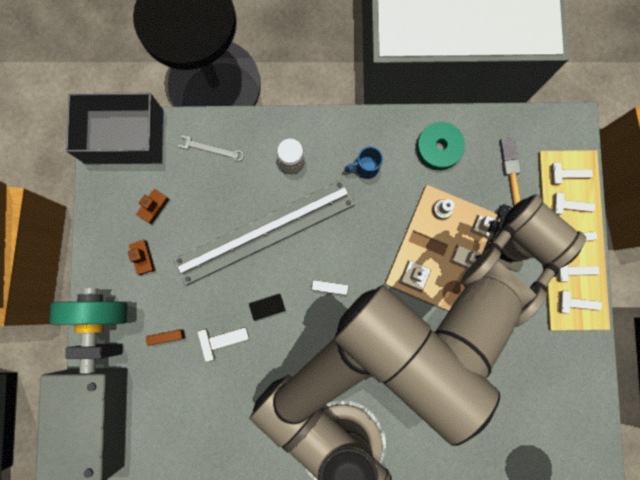

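View pics/bar_scene.png

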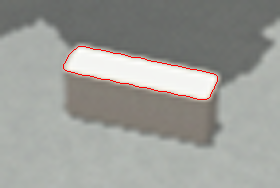

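View pics/bar_top.png

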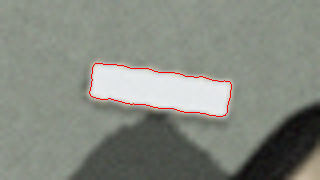

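Run:
```python
from h import *
go([.4217,.0275,.36],np.radians(-9))
```

```text
turn opt [ 0.0026 -0.2589 -0.0012] deg 14.836708568358668
turn opt [0.0018 2.8827 0.0038] deg 165.16423419694684
shift tool [-0.3199 -0.004  -0.2194] pos [ 0.4931 -0.3538  0.3551] j [-0.7486  0.5324  1.3592 -0.0001  1.2529 -0.3325] F [-0.0001  0.7339 -0.9303] open 0.05508591918528659 t 39.85
```

```bash
python3 -m crank '-.026 0 -.018 0 -.02 0;-.053 0 -.036 0 -.04 0;-.08 0 -.055 0 -.06 0;-.107 0 -.073 0 -.08 0;-.134 0 -.092 0 -.1 0;-.16 0 -.11 0 -.12 0;-.187 0 -.128 0 -.14 0;-.214 0 -.147 0 -.17 0;-.24 0 -.165 0 -.19 0;-.267 0 -.183 0 -.21 0;-.294 0 -.202 0 -.23 0;-.32 0 -.2194 0 -.259 0'; python3 -m crank '0 0 0 0 0 0;0 0 0 0 0 0;0 0 0 0 0 0;0 0 0 0 0 0'
python3 - <<'E'
from h import *
go([.4217,.0275,.25],np.radians(-9))
E
```

```text
time_s: 40.85
position: [0.4211, 0.0289, 0.3556]
tcp_rot: [0.459, -0.46, 0.538, -0.537]
wrist_force: [0.1, 0.1, -0.0]
opening: 0.0554
time_s: 41.18
position: [0.4222, 0.0266, 0.3563]
tcp_rot: [0.459, -0.459, 0.538, -0.538]
wrist_force: [0.1, -0.3, -0.6]
opening: 0.0551
turn opt [ 0.0008 -0.0011  0.0004] deg 0.0817764729003975
turn opt [-0.0007  3.1405  0.0013] deg 179.93643016735
shift tool [-0.0009  0.1063 -0.0006] pos [0.4222 0.0266 0.3563] j [-0.1186  0.2083  1.8593 -0.0004  1.0748  0.0398] F [ 0.1173 -0.2702 -0.6362] open 0.055134133914860245 t 41.1833
```

```bash
python3 -m crank '-.0005 .03 0 0 0 0;-.0005 .06 0 0 0 0;-.0005 .09 0 0 0 0;-.0005 .106 0 0 0 0;-.0005 .106 0 0 0 0;-.0005 .106 0 0 0 0;-.0005 .106 0 0 0 0' 0.65
python3 - <<'E'
from h import *
go([.4217,.0275,.2],np.radians(-9))
s=shot("scene"); cv2.imwrite("pics/i1.png",cv2.resize(s["bgr"][170:280,260:400],None,fx=5,fy=5))
E
```

```text
time_s: 41.77
position: [0.4227, 0.0272, 0.2515]
tcp_rot: [-0.459, 0.459, -0.538, 0.538]
wrist_force: [0.2, -0.1, -0.0]
opening: 0.06
turn opt [-0.0015 -0.0011  0.0001] deg 0.10607854639382633
turn opt [-0.0001  3.1404 -0.0023] deg 179.9342990415516
shift tool [-0.0002  0.0515 -0.0012] pos [0.4227 0.0272 0.2515] j [-0.1171  0.3705  1.9935 -0.0002  0.7761  0.0413] F [ 0.1871 -0.1144 -0.0248] open 0.05996328946802309 t 41.7667
```

View pics/i1.png

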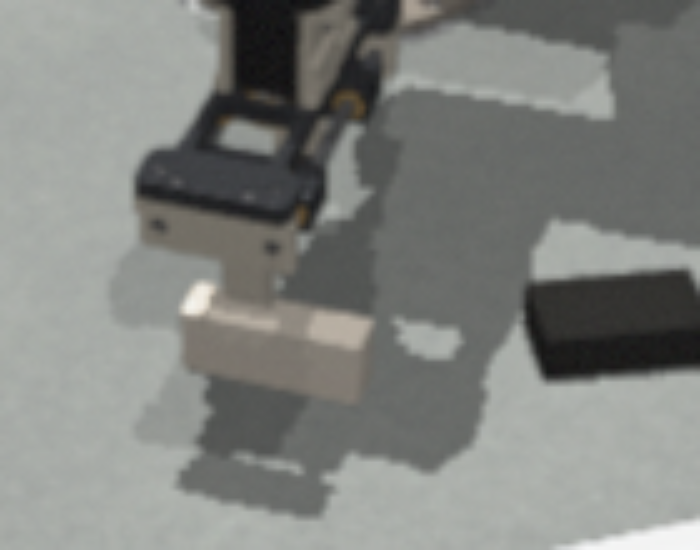

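```bash
python3 -m crank '0 .015 -.0005 0 0 0;0 .03 -.0005 0 0 0;0 .043 -.0005 0 0 0;0 .049 -.0005 0 0 0;0 .0505 -.0005 0 0 0;0 .0505 -.0005 0 0 0;0 .0505 -.0005 0 0 0;0 .0505 -.0005 0 0 0'
python3 - <<'E'
from h import *
go([.4217,.0275,.2],np.radians(-9))
s=shot("scene"); cv2.imwrite("pics/i2.png",cv2.resize(s["bgr"][170:280,260:400],None,fx=5,fy=5))
E
```

```text
time_s: 42.48
position: [0.422, 0.0279, 0.201]
tcp_rot: [-0.46, 0.459, -0.537, 0.538]
wrist_force: [0.9, -0.0, 0.4]
opening: 0.0597
turn opt [-0.0018  0.0001  0.    ] deg 0.10075268462480537
turn opt [ 0.     -3.1415  0.0028] deg 179.99299669333973
shift tool [ 0.0004  0.001  -0.0002] pos [0.422  0.0279 0.201 ] j [-0.1157  0.4683  2.0399 -0.0002  0.6316  0.0414] F [ 0.8521 -0.0365  0.43  ] open 0.0596986615539212 t 42.4833
```

View pics/i2.png

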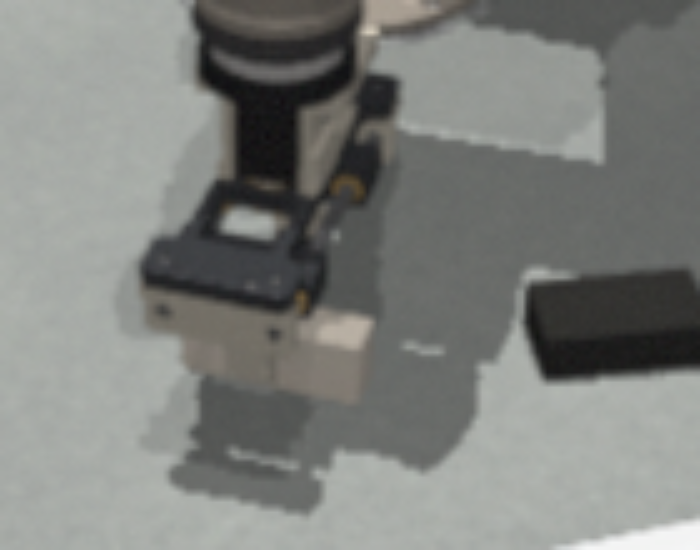

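```bash
python3 -m crank '0 0 0 0 0 0;0 0 0 0 0 0;0 0 0 0 0 0;0 0 0 0 0 0;0 0 0 0 0 0;0 0 0 0 0 0;0 0 0 0 0 0' 0 6;python3 -m crank '0 0 0 0 0 0;0 0 0 0 0 0;0 0 0 0 0 0;0 0 0 0 0 0' 0 40; python3 -m crank '0 -.005 0 0 0 0;0 -.02 0 0 0 0;0 -.04 0 0 0 0;0 -.07 0 0 0 0;0 -.1 0 0 0 0;0 -.13 0 0 0 0;0 -.155 0 0 0 0;0 -.155 0 0 0 0;0 -.155 0 0 0 0;0 -.155 0 0 0 0'
python3 - <<'E'
from h import *
go([.5418,-.2443,.355],np.radians(-23.8))
s=shot("scene","i3.png")
E
```

```text
time_s: 43.12
position: [0.4215, 0.0279, 0.2002]
tcp_rot: [0.459, -0.459, 0.538, -0.538]
wrist_force: [-0.1, 0.0, 1.0]
opening: 0.0261
time_s: 43.45
position: [0.4215, 0.0279, 0.2002]
tcp_rot: [0.459, -0.459, 0.538, -0.538]
wrist_force: [-0.7, -0.0, 1.1]
opening: 0.0258
time_s: 44.28
position: [0.4211, 0.0279, 0.3544]
tcp_rot: [0.459, -0.46, 0.538, -0.537]
wrist_force: [-0.3, -0.4, -1.3]
opening: 0.0257
turn opt [0.0013 0.2584 0.0004] deg 14.804665333158345
turn opt [ 0.0005 -2.8832 -0.0019] deg 165.19554743912948
shift tool [ 0.25   -0.0007  0.1618] pos [0.4211 0.0279 0.3544] j [-0.1157  0.2089  1.8644 -0.0002  1.0696  0.0414] F [-0.2762 -0.3536 -1.3275] open 0.02569351422378912 t 44.2833
```

View pics/i3.png

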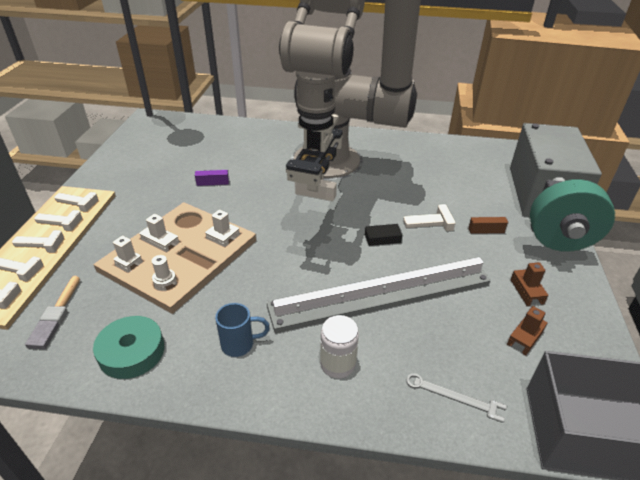

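```bash
python3 -m crank '.023 0 .015 0 .024 0;.046 0 .03 0 .048 0;.07 0 .045 0 .072 0;.094 0 .061 0 .096 0;.118 0 .076 0 .12 0;.142 0 .092 0 .145 0;.166 0 .107 0 .17 0;.19 0 .123 0 .195 0;.21 0 .136 0 .215 0;.23 0 .149 0 .235 0;.25 0 .1618 0 .2584 0;.25 0 .1618 0 .2584 0'; python3 -m crank '0 0 0 0 0 0;0 0 0 0 0 0;0 0 0 0 0 0'
python3 - <<'E'
from h import *
go([.5418,-.2444,.237],np.radians(-23.8))
E
```

```text
time_s: 45.33
position: [0.5431, -0.2479, 0.3526]
tcp_rot: [0.384, -0.386, 0.593, -0.593]
wrist_force: [-1.0, 0.5, -0.8]
opening: 0.0255
time_s: 45.58
position: [0.542, -0.2434, 0.3544]
tcp_rot: [0.386, -0.387, 0.593, -0.591]
wrist_force: [-0.6, 0.5, -1.3]
opening: 0.0256
turn opt [ 0.0021  0.001  -0.0004] deg 0.13767327977795438
turn opt [-0.0007 -3.1406 -0.0034] deg 179.9433741035521
shift tool [0.0011 0.1174 0.0005] pos [ 0.542  -0.2434  0.3544] j [-0.551   0.5099  1.4004  0.0001  1.2335 -0.1366] F [-0.6022  0.515  -1.258 ] open 0.025554352088290943 t 45.5833
```

```bash
python3 -m crank '.0005 .03 0 0 0 0;.0005 .06 0 0 0 0;.0005 .09 0 0 0 0;.0005 .11 0 0 0 0;.0005 .118 0 0 0 0;.0005 .12 0 0 0 0;.0005 .12 0 0 0 0;.0005 .12 0 0 0 0;.0005 .12 0 0 0 0'
python3 - <<'E'
from h import *
go([.5418,-.2444,.2102],np.radians(-23.8))
overlay("j1.png",(150,215,250,290),(.026,.096),.2002,8,(0,.0026))
E
```

```text
time_s: 46.33
position: [0.5426, -0.2449, 0.237]
tcp_rot: [-0.387, 0.386, -0.591, 0.593]
wrist_force: [-0.1, 0.0, -0.9]
opening: 0.0255
turn opt [-0.0031  0.0002  0.0005] deg 0.18026035182262048
turn opt [ 0.0008 -3.1413  0.0049] deg 179.98621552643422
shift tool [-0.0001  0.0268 -0.001 ] pos [ 0.5426 -0.2449  0.237 ] j [-0.5526  0.6397  1.5284 -0.0001  0.9704 -0.1374] F [-0.0843  0.0332 -0.8569] open 0.025477084386809127 t 46.3333
```

View pics/j1.png

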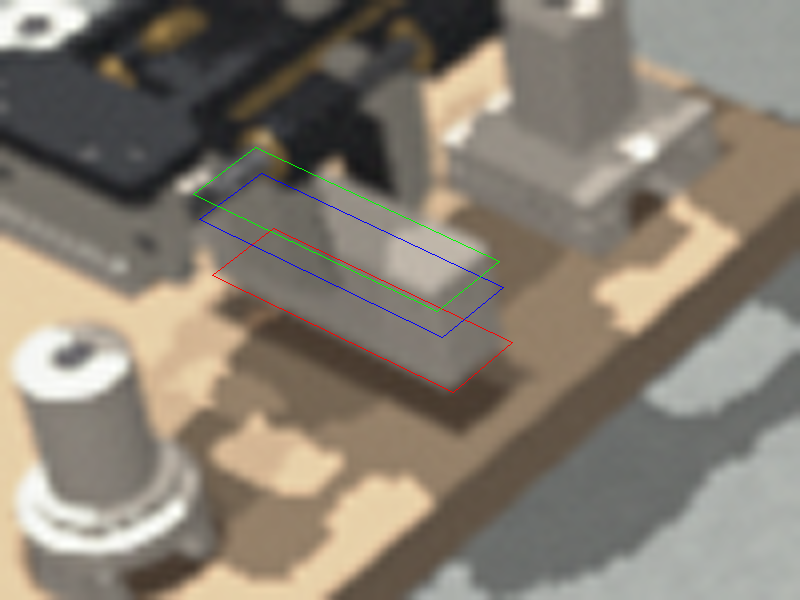

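```bash
python3 -m crank '0 .004 -.0003 0 0 0;0 .008 -.0005 0 0 0;0 .012 -.0005 0 0 0;0 .016 -.0005 0 0 0;0 .016 -.0005 0 0 0;0 .016 -.0005 0 0 0'
python3 - <<'E'
from h import *
go([.5418,-.2444,.2102],np.radians(-23.8))
overlay("j2.png",(150,215,250,290),(.026,.096),.2002,8,(0,.0026))
E
```

```text
time_s: 46.88
position: [0.5415, -0.2445, 0.2187]
tcp_rot: [0.386, -0.386, 0.593, -0.592]
wrist_force: [0.4, 0.1, -1.2]
opening: 0.0257
turn opt [ 0.001 -0.    -0.   ] deg 0.05723860533452005
turn opt [0.0001 3.1416 0.0016] deg 179.99769215238598
shift tool [-0.0002  0.0085  0.0002] pos [ 0.5415 -0.2445  0.2187] j [-0.553   0.6634  1.5436 -0.0001  0.9356 -0.1375] F [ 0.3546  0.0971 -1.2494] open 0.02574416842180093 t 46.8833
```

View pics/j2.png

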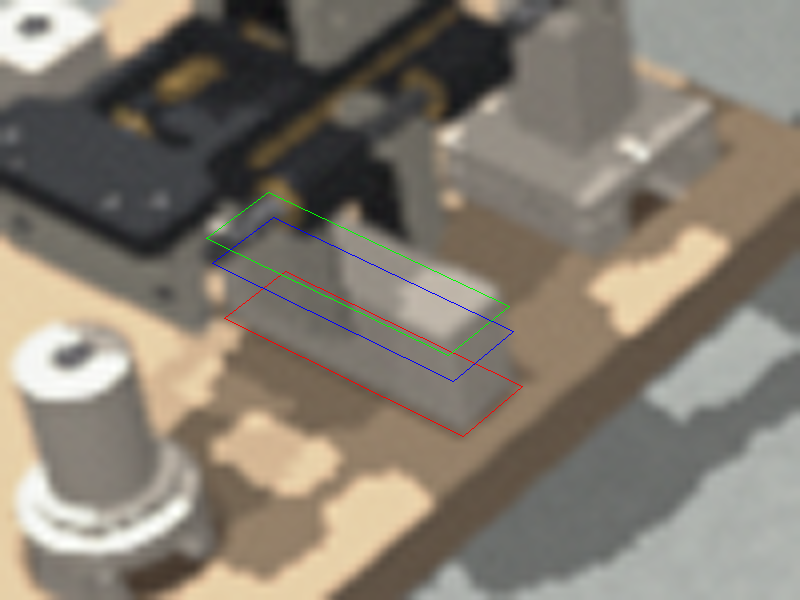

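```bash
python3 -m crank '0 .002 0 0 0 0;0 .004 0 0 0 0;0 .006 0 0 0 0;0 .007 0 0 0 0;0 .007 0 0 0 0;0 .007 0 0 0 0'; python3 -m crank '0 .0007 0 0 0 0;0 .0014 0 0 0 0;0 .002 0 0 0 0;0 .002 0 0 0 0'
python3 - <<'E'
from h import *
p,r,o=state();print(r.T@o["ft_torque"]);go([.5418,-.2444,.2102],np.radians(-23.8))
E
```

```text
time_s: 47.43
position: [0.5416, -0.2446, 0.2122]
tcp_rot: [0.386, -0.386, 0.592, -0.592]
wrist_force: [-0.1, -0.3, -0.3]
opening: 0.026
time_s: 47.77
position: [0.5417, -0.2446, 0.2103]
tcp_rot: [-0.386, 0.386, -0.592, 0.592]
wrist_force: [0.7, 0.0, -1.9]
opening: 0.0258
[ 0.0952 -0.0001 -0.0316]
turn opt [-0.0002  0.      0.0001] deg 0.011131843915786562
turn opt [ 0.0002 -3.1416  0.0003] deg 179.9997082628842
shift tool [-0.0002  0.0001  0.    ] pos [ 0.5417 -0.2446  0.2103] j [-0.553   0.675   1.5495 -0.0001  0.9169 -0.1375] F [ 0.7237  0.0376 -1.9073] open 0.0258258697952624 t 47.7667
```

```bash
python3 -m crank '0 .0005 0 0 0 0;0 .001 0 0 0 0;0 .001 0 0 0 0;0 .001 0 0 0 0'
```

```text
time_s: 48.1
position: [0.5416, -0.2445, 0.2102]
tcp_rot: [-0.386, 0.386, -0.592, 0.593]
wrist_force: [-2.4, 1.2, 5.5]
opening: 0.0259
```

```bash
python3 -m crank '0 0 0 0 0 0;0 0 0 0 0 0;0 0 0 0 0 0;0 0 0 0 0 0' 0.45; python3 -m crank '0 -.015 0 0 0 0;0 -.04 0 0 0 0;0 -.08 0 0 0 0;0 -.12 0 0 0 0;0 -.15 0 0 0 0;0 -.15 0 0 0 0;0 -.15 0 0 0 0'
python3 - <<'E'
from h import *
go([.42,.1,.38])
E
```

```text
time_s: 48.43
position: [0.5417, -0.2446, 0.2092]
tcp_rot: [-0.386, 0.386, -0.592, 0.592]
wrist_force: [0.7, 0.2, -0.1]
opening: 0.0408
time_s: 49.02
position: [0.5418, -0.2447, 0.3612]
tcp_rot: [-0.387, 0.386, -0.591, 0.594]
wrist_force: [0.8, -0.1, -0.9]
opening: 0.0413
shift tool [-0.2662 -0.0201 -0.2505] pos [ 0.5418 -0.2447  0.3612] j [-0.553   0.503   1.3924 -0.0001  1.2417 -0.1376] F [ 0.8181 -0.1478 -0.9225] open 0.0413487352825622 t 49.0167
```

Now clear the arm from the view and check the tray.

```bash
python3 -m crank '-.025 -.002 -.023 0 0 0;-.05 -.004 -.046 0 0 0;-.075 -.006 -.07 0 0 0;-.1 -.008 -.093 0 0 0;-.125 -.01 -.116 0 0 0;-.15 -.012 -.14 0 0 0;-.175 -.014 -.163 0 0 0;-.2 -.016 -.187 0 0 0;-.225 -.018 -.21 0 0 0;-.25 -.02 -.235 0 0 0;-.266 -.02 -.25 0 0 0;-.266 -.02 -.25 0 0 0'
python3 - <<'E'
from h import *
t=shot("top","k0.png");s=shot("scene","k9.png")
cv2.imwrite("pics/k1.png",cv2.resize(t["bgr"][175:325,375:525],None,fx=4,fy=4,interpolation=cv2.INTER_CUBIC))
cv2.imwrite("pics/k2.png",cv2.resize(s["bgr"][190:310,85:270],None,fx=4.3,fy=4.3,interpolation=cv2.INTER_CUBIC))
E
```

```text
time_s: 50.02
position: [0.4183, 0.1025, 0.3778]
tcp_rot: [0.386, -0.388, 0.593, -0.591]
wrist_force: [-0.0, 0.7, 0.4]
opening: 0.0414
```

View pics/k1.png

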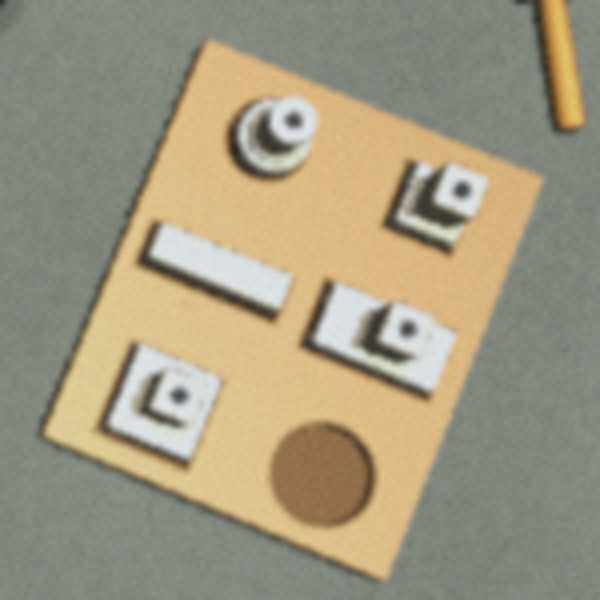

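View pics/k2.png

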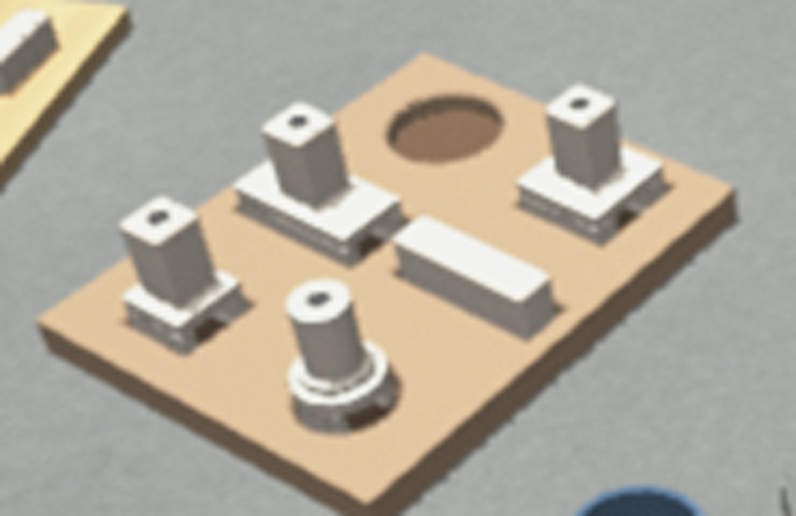

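View pics/k0.png

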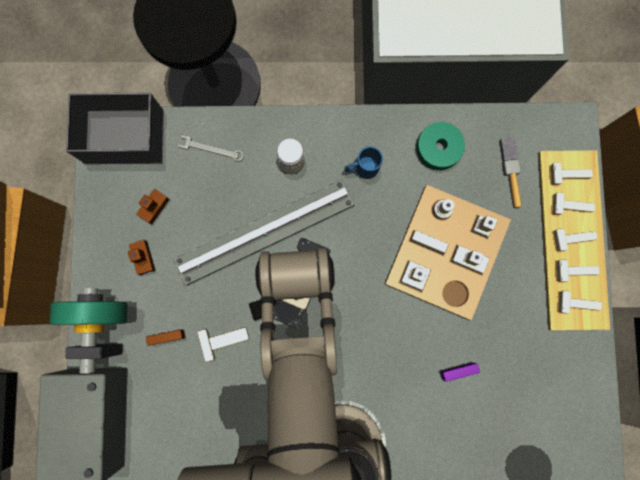

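Run:
```python
from h import *
t=shot("top");s=shot("scene")
def tp(u,v):return np.array([375+(u+.5)/4-.5,175+(v+.5)/4-.5])
def sp(u,v):return np.array([85+(u+.5)/4.3-.5,190+(v+.5)/4.3-.5])
D={"rs":((292,121),(320,298),(.6331,-.2856),(.6337,-.2821)),"ss":((461,189),(158,217),(.5845,-.3952),(.5853,-.3918)),"ob":((407,328),(298,122),(.4933,-.3552),(.494,-.3513)),"sb":((178,396),(580,104),(.4498,-.2052),(.4514,-.2016))}
for k,(a,b,ct,cs) in D.items():
    print(k,"top err mm",(plane(t,tp(*a),.092)-ct)*1000,"scene err",(plane(s,sp(*b),.092)-cs)*1000)
```

```text
rs top err mm [[-1.3387 -0.0712]] scene err [[-1.9823 -1.4097]]
ss top err mm [[0.6955 0.2351]] scene err [[-0.8227 -0.5589]]
ob top err mm [[ 0.333  -0.2868]] scene err [[-0.0113 -1.0006]]
sb top err mm [[0.7707 0.4509]] scene err [[ 0.6453 -0.4725]]
```

Run:
```python
from station import order,get_obs
print(order.hand_in(), get_obs()["time_s"])
```

```text
the job is handed in; nothing more can be done
the job is handed in; nothing more can be done
```

The batch is in the tray, and I handed the job in at about 50 s of the 210 s allowed. Four blanks were on the rail: `square_big`, `round_small`, `square_small` and `oblong`. `round_big` was absent, so its pocket is empty. I pulled each blank straight up, lowered it into its matching pocket until I felt light contact, and only then let go. I set the test bar in its narrow pocket last.

**Last checks:** the final top and scene pictures show all five parts upright in the right pockets. The centres of the stem tops lie within about 2.5 mm of the pocket centres in both views. That calculation assumes the fully-down height, so it supports the blanks being fully seated. I judged the test bar by eye in the pictures and by the height where it touched down, which was what I expected. The bystanders and look-alikes look unmoved in the pictures, though the arm partly hid the black rubbing block in the last one.

**What disagreed:** the two cameras differed by about 2 mm at the rail and 3 to 4 mm at the tray. I allowed for this by comparing each held part with its pocket in the scene view before lowering it. `round_small` sits about 1 to 2 mm off the centre of its pocket, still inside the 3 mm clearance.

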